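Find the stiff push switch by feel and load it on the wagon

TASK

Three look-alike push switches lie in the sloping rack under the lamp bar, and one of them has a clearly stiffer spring than the other two. Press the key of every switch, in its place in the rack, until it clicks and stays down, feeling for the stiff one; then take the stiff switch out and set it by hand, without dropping it, upright and flat inside the rim of the white wagon's bed, all three keys still down. Leave the other two in their places in the rack, and do not shift the wagon or disturb anything else.

Things in the scene. Friction and masses are not known exactly. Their poses are not given: they have to be found in the camera images.
- rack: Fixed plywood rack, 280 mm wide (its y). Its board rises 30 degrees towards the rack's +x, so it faces up and towards its -x (roughly the robot). Origin under its middle, on the tray floor. The three switches lie on the board in a row, 70 mm apart along the rack's y, leaning 30 degrees; a 10 mm lip at the board's lower edge (-x) stops them sliding off.
- rack_bar (a point): Middle of the fixed aluminium lamp bar over the rack: 12 x 12 mm, 302 mm long along the rack's y, its underside 6 mm below the point, on a post at each end. It hangs 115 mm above the keys, just behind (+x of) their middles, so a gripper pointing straight down has no room: come in along the switch's own axis or up to 15 degrees flatter.
- sw_a_mid (a point): The first switch: loose grey plastic block 40 (x) x 36 (y) x 40 mm (z), 0.1 kg, round white key on top. The point is the block's centre, 20 mm above its base. z is the block's own upward axis, the line of the key (in the rack it leans 30 degrees towards the rack's -x); x points up the slope. Grip across y. All three look alike; places are dealt anew each time.
- sw_a_top (a point): Centre of the top face of that switch's key (22 mm across): 10 mm above the block when up, 3 mm when clicked down. Axes as the block's.
- sw_a_key (a joint): Travel of that key, m: 0 up, about 0.007 down (hard stop). Over-centre spring: the key does not yield until pressed with its full force, then gives way ever more easily, snaps over at 0.0042 and stays down by itself; let go earlier, it comes back up. That force is about 4 N on the two light switches and about 10 N on the stiff one.
- sw_b_mid (a point): The second switch: loose grey plastic block 40 (x) x 36 (y) x 40 mm (z), 0.1 kg, round white key on top. The point is the block's centre, 20 mm above its base. z is the block's own upward axis, the line of the key (in the rack it leans 30 degrees towards the rack's -x); x points up the slope. Grip across y. All three look alike; places are dealt anew each time.
- sw_b_top (a point): Centre of the top face of that switch's key (22 mm across): 10 mm above the block when up, 3 mm when clicked down. Axes as the block's.
- sw_b_key (a joint): Travel of that key, m: 0 up, about 0.007 down (hard stop). Over-centre spring: the key does not yield until pressed with its full force, then gives way ever more easily, snaps over at 0.0042 and stays down by itself; let go earlier, it comes back up. That force is about 4 N on the two light switches and about 10 N on the stiff one.
- sw_c_mid (a point): The third switch: loose grey plastic block 40 (x) x 36 (y) x 40 mm (z), 0.1 kg, round white key on top. The point is the block's centre, 20 mm above its base. z is the block's own upward axis, the line of the key (in the rack it leans 30 degrees towards the rack's -x); x points up the slope. Grip across y. All three look alike; places are dealt anew each time.
- sw_c_top (a point): Centre of the top face of that switch's key (22 mm across): 10 mm above the block when up, 3 mm when clicked down. Axes as the block's.
- sw_c_key (a joint): Travel of that key, m: 0 up, about 0.007 down (hard stop). Over-centre spring: the key does not yield until pressed with its full force, then gives way ever more easily, snaps over at 0.0042 and stays down by itself; let go earlier, it comes back up. That force is about 4 N on the two light switches and about 10 N on the stiff one.
- wagon_bed (a point): Small white plastic flat wagon, loose, 0.35 kg, with fixed wheels: 130 (x) x 70 (y) mm, the bed floor 36 mm above the tray. The point is the centre of the bed floor; z up, x along the wagon. The bed is 122 x 62 mm inside a rim 4 mm high and 4 mm wide.
- cup: Bystander: red silicone cup, 72 mm across, 70 mm high; origin under its middle.
- dish: Bystander: stainless steel dish, 110 mm across, 22 mm high, holding three grey plates; origin under its middle.
- separator: Bystander: blue brick separator, flat, 75 mm long; origin under its middle.
- wheelset: Bystander: spare wheelset on a small black foot, 52 mm long, 24 mm high; origin under its middle.
- track: Bystander: short piece of grey toy track, 90 x 32 x 12 mm; origin under its middle.
- driver: Bystander: screwdriver with a wooden handle, 130 mm long; origin under its middle.
Things that resemble listed ones, but are neither listed nor needed, are in the scene too. What is shaped like the part that bears sw_a_mid but green is not meant. Of the things shaped like the part that bears wagon_bed, the white one is meant.

How it is judged (in metres and radians):
On the way, in this order (a step that is already met when the one before it is completed fails the run):
1. all three keys are clicked down while every switch is in its place in the rack (value of joint each of sw_a_key, sw_b_key, sw_c_key above 0.0055 m and distance of each of sw_a_mid, sw_b_mid, sw_c_mid from where it was at the start of the episode below 0.012 m), for 0.2 s.
2. the stiff switch stands flat on the wagon's bed while the fingers still hold it (((value of joint sw_a_key below 0.00685 m and value of joint each of sw_b_key, sw_c_key above 0.00685 m and x of sw_a_mid in the frame of wagon_bed between -0.045 and 0.045 m and y of sw_a_mid in the frame of wagon_bed between -0.016 and 0.016 m and z of sw_a_mid in the frame of wagon_bed between 0.017 and 0.0225 m and angle between sw_a_mid's own z axis and vertical below 0.07 rad and contact force between the fingers and sw_a above 0.3 N) or (value of joint sw_b_key below 0.00685 m and value of joint each of sw_a_key, sw_c_key above 0.00685 m and x of sw_b_mid in the frame of wagon_bed between -0.045 and 0.045 m and y of sw_b_mid in the frame of wagon_bed between -0.016 and 0.016 m and z of sw_b_mid in the frame of wagon_bed between 0.017 and 0.0225 m and angle between sw_b_mid's own z axis and vertical below 0.07 rad and contact force between the fingers and sw_b above 0.3 N) or (value of joint sw_c_key below 0.00685 m and value of joint each of sw_a_key, sw_b_key above 0.00685 m and x of sw_c_mid in the frame of wagon_bed between -0.045 and 0.045 m and y of sw_c_mid in the frame of wagon_bed between -0.016 and 0.016 m and z of sw_c_mid in the frame of wagon_bed between 0.017 and 0.0225 m and angle between sw_c_mid's own z axis and vertical below 0.07 rad and contact force between the fingers and sw_c above 0.3 N))), for 0.04 s.
At the end, for the whole second after the job is handed in: All keys down; the stiff switch at rest, upright (4 degrees) and flat on the floor of the wagon bed, its centre within 45 mm along and 16 mm across of the bed's middle; the other two within 12 mm of their places in the rack; the wagon level and within 30 mm of where it was (value of joint each of sw_a_key, sw_b_key, sw_c_key above 0.0055 m and ((value of joint sw_a_key below 0.00685 m and value of joint each of sw_b_key, sw_c_key above 0.00685 m and x of sw_a_mid in the frame of wagon_bed between -0.045 and 0.045 m and y of sw_a_mid in the frame of wagon_bed between -0.016 and 0.016 m and z of sw_a_mid in the frame of wagon_bed between 0.017 and 0.0225 m and angle between sw_a_mid's own z axis and vertical below 0.07 rad and linear speed of sw_a below 0.02 m/s and distance of each of sw_b_mid, sw_c_mid from where it was at the start of the episode below 0.012 m) or (value of joint sw_b_key below 0.00685 m and value of joint each of sw_a_key, sw_c_key above 0.00685 m and x of sw_b_mid in the frame of wagon_bed between -0.045 and 0.045 m and y of sw_b_mid in the frame of wagon_bed between -0.016 and 0.016 m and z of sw_b_mid in the frame of wagon_bed between 0.017 and 0.0225 m and angle between sw_b_mid's own z axis and vertical below 0.07 rad and linear speed of sw_b below 0.02 m/s and distance of each of sw_a_mid, sw_c_mid from where it was at the start of the episode below 0.012 m) or (value of joint sw_c_key below 0.00685 m and value of joint each of sw_a_key, sw_b_key above 0.00685 m and x of sw_c_mid in the frame of wagon_bed between -0.045 and 0.045 m and y of sw_c_mid in the frame of wagon_bed between -0.016 and 0.016 m and z of sw_c_mid in the frame of wagon_bed between 0.017 and 0.0225 m and angle between sw_c_mid's own z axis and vertical below 0.07 rad and linear speed of sw_c below 0.02 m/s and distance of each of sw_a_mid, sw_b_mid from where it was at the start of the episode below 0.012 m)) and angle between wagon_bed's own z axis and vertical below 0.06 rad and distance of wagon_bed from where it was at the start of the episode below 0.03 m); the robot touches nothing.
It fails at once if a second switch is taken out of its place (moved over 30 mm) (distance of each of sw_b_mid, sw_c_mid from where it was at the start of the episode above 0.03 m or distance of each of sw_a_mid, sw_c_mid from where it was at the start of the episode above 0.03 m or distance of each of sw_a_mid, sw_b_mid from where it was at the start of the episode above 0.03 m).
It fails at once if a bystander is moved over 30 mm (distance of any of cup, dish, separator, wheelset, track, driver from where it was at the start of the episode above 0.03 m).
It fails at once if the wagon is shoved over 40 mm or tipped (distance of wagon_bed from where it was at the start of the episode above 0.04 m or angle between wagon_bed's own z axis and vertical above 0.35 rad).
It also fails if it takes over 64 s, if anything falls off the work surface, if the arm or the gripper's body presses on something with over 40 N, if the wrist force passes 120 N, or if a joint passes its speed limit or range.

ROBOT

A 6-joint arm with a two-finger parallel gripper is mounted at the origin on the work surface. World frame = base frame: x ahead of the robot, y to its left, z up, the work surface at z = 0. Lengths are in mm, angles in degrees, forces in N, time in s.
With the tool pointing down it reaches from about 375 to 900 mm from the base axis. Payload 3.1 kg.
Tool frame: the origin (TCP) lies on the centre line of the jaws, within the pads' length; the fingertips stand 25 mm ahead of it and the grasp point (between the pads) lies 6 mm ahead of it; z points along the fingers, x is the direction in which the jaws open and shut, and the axes are right-handed (so a half turn about z gives the same grasp; the last joint's range is limited). The gripper opens to 85 mm and grips with 20 to 120 N. Pads are 22 mm wide; open, the fingers measure 114 mm over their backs; the gripper's body (76 mm by 85 mm) begins 54 mm behind the grasp point. The pads swing forward as they close: fully open they stand 13 mm farther back than shut.
Start: joints at [-82.821, 30.224, 82.088, -0, 67.689, -10.227], TCP at [186.991, -596.348, 256.31] pointing down, gripper open.
Joint ranges: [-176.69, 176.69], [-43.24, 126.21], [12.49, 139.97], [-82, 262], [0, 151.66], [-163.58, 163.58]. Speed limits (degrees/s): [159.86, 159.86, 180, 180, 180, 180].

INTERFACE

Orientations are given as a 3x3 rotation matrix whose columns are the frame's x, y, z axes.
In Python, from bench import state, snapshot, hand_in gives the robot as it stands.
- The arm moves only by the tool jog_arm, never from a script. Its argument "series" is a list of rows, each an object with "slide": the shift along the tool's x, y, z in mm, a list of three; "twist": the turn, a rotation vector about the tool's x, y, z in rad, a list of three; "jaw": the opening in per cent of the stroke, from 0 (shut) to 100 (fully open). In form: [{"slide": [x, y, z], "twist": [wx, wy, wz], "jaw": jaw}, ...]. A call has 1 to 5 rows; each row shifts and turns the pose as measured when the row begins, along the tool's axes as they then stand; what a row does not reach is not made up. A row lasts 1/10 s, in which the tool goes at most 50 mm and 8.59 degrees, less where a joint would pass 70% of its speed; a pose out of reach is approached as far as the arm can. A call with a gripper value outside its range is refused whole. The fingers move at their own pace and stop on an object; the grip force is fixed at half the most. Time passes only in rows, so rows that do not move let the fingers close. It gives the time, the measured TCP pose, the force and the opening at its end, in the units of the state.
- state(): the state, without advancing time (a new reading comes with each control period).
- snapshot(name): name is "side" or "top"; returns a dict with "image" (400x640x3 uint8, red, green, blue), "range_z" (400x640 float32, mm along the optical axis (not along the pixel's ray), 0 where there is no reading), "K" (3x3 intrinsics, pixels), "k1" (the pictures are not rectified: a ray, as slopes to the right and down, at radius r is drawn at 1 + k1 r^2 times it, then the intrinsics apply), "xyz" and "orientation" of the camera in the world. Camera axes: x right, y up, looking along -z (the intrinsics and any distortion apply to the point x, -y, -z); pixel columns grow to the right and rows downward; lengths in mm; the calibration is good to about 2 mm. A picture is of the moment at which its call begins.
- hand_in(): hands the job in, once; it reports no verdict.
The state is a dict: "time_s": time; "qpos": joint angles; "joint_velocities": joint speeds; "joint_torque": joint torques, N m; "tcp_pos": TCP position; "eef_rot": TCP orientation; "force": force on the tool from outside, world axes, zero at the start; "ft_torque": the same for the moment, N m; "finger_gap": finger opening in mm.
Only numpy, scipy, OpenCV 4.12 (cv2) and the standard library are available. Lean on these libraries where they do the work, as an engineer would, in place of code of your own. Each camera call takes 0.05 s, during which the arm holds its last target.

## Working session

There is one attempt and no reset: what is moved stays moved. The work goes in short steps, Python scripts to look and compute and a tool call to move; the robot and the scene stay as the last step left them, time stands still between calls to the robot, and variables do not carry over. Pictures are saved under pics/ and viewed, and the job is handed in when it is done.

Besides the shell and the picture viewer there is one more tool, called as name(argument=value, ...), one argument or row to a line, values as JSON. jog_arm: Moves the arm, as the interface text tells. Its arguments: {"type":"object","properties":{"series":{"type":"array","items":{"type":"object","properties":{"slide":{"type":"array","items":{"type":"number"}},"twist":{"type":"array","items":{"type":"number"}},"jaw":{"type":"number"}}}}},"required":["series"]}

```bash
ls; mkdir -p pics; python3 - <<'E'
from bench import state, snapshot
import cv2,numpy as np
print(state())
for n in ["side","top"]:
    s=snapshot(n)
    cv2.imwrite(f"pics/{n}0.png",s["image"][:,:,::-1])
    np.savez(f"{n}0.npz",**s)
    print(n,s["K"],s["k1"],s["xyz"],s["orientation"])
E
```

```text
pics
{'time_s': 0.0, 'qpos': array([-8.28198780e+01,  3.02783036e+01,  8.21601874e+01,  1.29115483e-03,
        6.76886313e+01, -1.02279176e+01]), 'joint_velocities': array([ 0.13700927, -0.00515664,  0.01865142,  0.04306578, -0.1117114 ,
       -0.01046709]), 'joint_torque': array([-8.56831430e-04, -4.42359710e+01, -1.78027171e+01, -2.65336239e-04,
        8.29035096e-03,  1.46625251e-06]), 'tcp_pos': array([ 186.9234905 , -595.6682646 ,  255.31956609]), 'eef_rot': array([[ 2.99166220e-01, -9.54200978e-01, -2.56628816e-04],
       [-9.54198523e-01, -2.99166043e-01,  2.20390694e-03],
       [-2.17974479e-03, -4.14459671e-04, -9.99997538e-01]]), 'force': array([-0.45429641,  0.24106597, -0.35642479]), 'ft_torque': array([ 0.0467105 , -0.03422646,  0.01957862]), 'finger_gap': 85.13927908345008}
side [[441.49382495   0.         316.12473106]
 [  0.         441.49382495 197.28062246]
 [  0.           0.           1.        ]] -0.04576860465344435 [ -64.90690466 -795.27568663 1178.75721465] [[ 0.84622105  0.38993853 -0.36312238]
 [-0.53275851  0.60788107 -0.58876903]
 [-0.00884851  0.69168529  0.72214483]]
top [[512.36263183   0.         313.4884148 ]
 [  0.         512.36263183 194.16636211]
 [  0.           0.           1.        ]] -0.05755154015934728 [ 206.50071085   72.51823343 1528.55103757] [[-3.69971454e-03  9.81532072e-01 -1.91261872e-01]
 [-9.99804102e-01  8.82223676e-05  1.97926687e-02]
 [ 1.94440127e-02  1.91297631e-01  9.81339466e-01]]
```

View pics/side0.png

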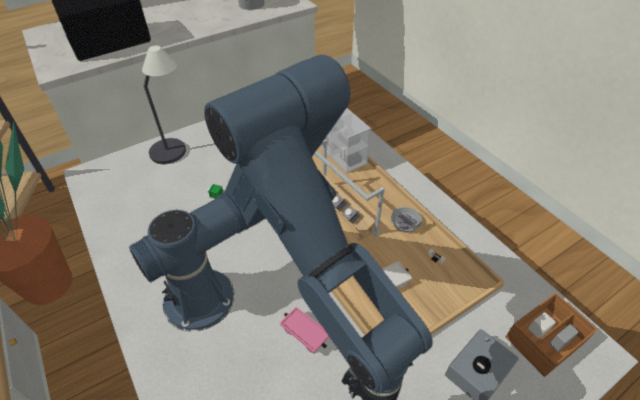

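View pics/top0.png

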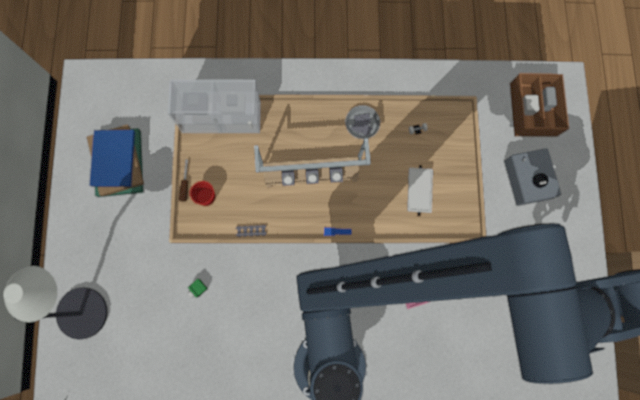

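Top view: rack bar about (312,163), keys at about (288,176), (312,175), (337,173); white wagon about (421,190); the arm is clear of both. In the side view the arm partly covers the rack and wagon. Zooming in on the top view.

```bash
cat > h.py <<'E'
import numpy as np,cv2
def load(f):
    d=np.load(f); return {k:d[k] for k in d.files}
def ray(s,u,v):
    K=s["K"];k1=float(s["k1"])
    xd=np.array([(u-K[0,2])/K[0,0],(v-K[1,2])/K[1,1]])
    p=cv2.undistortPoints(np.array([[[u,v]]],float),K,np.array([k1,0,0,0,0.])).ravel()
    return s["xyz"],s["orientation"]@np.array([p[0],-p[1],-1])
def plane(s,u,v,z):
    o,d=ray(s,u,v); return o+d*(z-o[2])/d[2]
def pt(s,u,v):
    o,d=ray(s,u,v); return o+d*s["range_z"][int(round(v)),int(round(u))]
def proj(s,P):
    c=s["orientation"].T@(np.asarray(P,float)-s["xyz"]); a=np.array([c[0],-c[1]])/-c[2]
    a=a*(1+float(s["k1"])*(a@a)); return s["K"][:2,:2]@a+s["K"][:2,2]
E
python3 - <<'E'
from h import *
s=load("top0.npz"); im=s["image"][:,:,::-1]
cv2.imwrite("pics/rack0.png",cv2.resize(im[140:200,240:380],None,fx=5.7,fy=5.7,interpolation=cv2.INTER_CUBIC))
cv2.imwrite("pics/wag0.png",cv2.resize(im[150:230,380:460],None,fx=7,fy=7,interpolation=cv2.INTER_CUBIC))
for u,v in [(288,177),(312,177),(337,174),(421,190),(312,163),(262,163),(365,158),(450,210),(421,128),(203,194)]:
    print(u,v,pt(s,u,v).round(1))
E
```

```text
288 177 [534.6 116.3 101.2]
312 177 [534.3  47.8 102.7]
337 174 [542.8 -23.6 104.4]
421 190 [ 508.  -277.    46.6]
312 163 [584.2  47.1  69.4]
262 163 [583.  193.5  73.1]
365 158 [ 615.5 -116.7   10.6]
450 210 [ 453.4 -371.4   11.2]
421 128 [ 708.7 -291.6   22.8]
203 194 [502.1 374.3  14.1]
```

View pics/rack0.png

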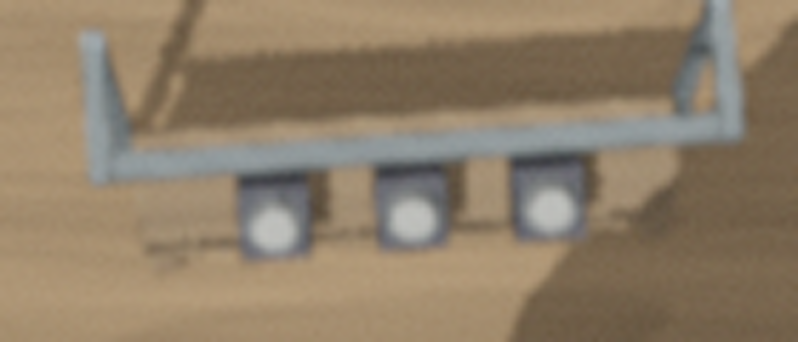

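View pics/wag0.png

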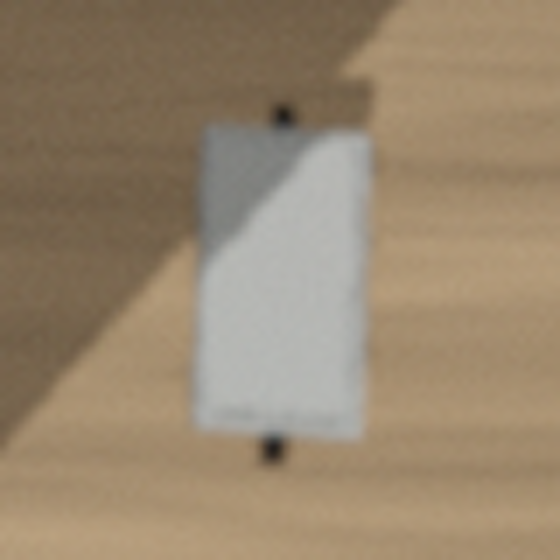

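```bash
cat > meas.py <<'E'
from h import *
import sys
s=load(sys.argv[1]); im=s["image"].astype(int)
hsv=cv2.cvtColor(s["image"],cv2.COLOR_RGB2HSV)
def blobs(roi,vmin,smax,amin):
    x0,y0,x1,y1=roi
    m=((hsv[...,2]>vmin)&(hsv[...,1]<smax)).astype(np.uint8); k=np.zeros_like(m);k[y0:y1,x0:x1]=1;m*=k
    n,l,st,c=cv2.connectedComponentsWithStats(m)
    return [(c[i],st[i],l==i) for i in range(1,n) if st[i,4]>=amin]
P=[]
for c,st,m in blobs((280,165,348,186),165,45,20):
    q=np.array([pt(s,u,v) for v,u in zip(*np.nonzero(m))])
    d=np.median(s["range_z"][m])
    o,r=ray(s,*c); p=o+r*d; P.append(p)
    print("key",c.round(2),st[4],p.round(1),"z spread",np.percentile(q[:,2],[10,50,90]).round(1))
P=np.array(P); P=P[np.argsort(-P[:,1])]
if len(P)==3:
    d=P[0]-P[2]; print("dir",d.round(1),np.linalg.norm(d),"yaw",np.degrees(np.arctan2(-d[0],d[1])))
# tray floor
for u,v in [(300,200),(350,200),(330,215),(395,190),(450,190),(440,160)]: print("tray",u,v,pt(s,u,v).round(1))
for c,st,m in blobs((400,160,445,218),110,40,100):
    mm=cv2.erode(m.astype(np.uint8),np.ones((5,5)))>0
    q=np.array([pt(s,u,v) for v,u in zip(*np.nonzero(mm))]); z=np.median(q[:,2])
    cn=max(cv2.findContours(m.astype(np.uint8),0,2)[0],key=cv2.contourArea)
    w=np.array([plane(s,u,v,z+4)[:2] for u,v in cn[:,0]],np.float32)
    print("wagon",c,st,"floor z",z,cv2.minAreaRect(w))
    print("centroid",plane(s,*c,z+4))
E
python3 meas.py top0.npz
```

```text
key [311.82 178.08] 38 [532.3  48.3  97.9] z spread [ 90.7  97.9 104.3]
key [336.23 176.43] 35 [537.2 -21.8  97.8] z spread [ 92.9  97.7 103.6]
key [287.45 179.9 ] 40 [527.3 118.   96.1] z spread [ 91.4  96.3 103.3]
dir [ -9.9 139.8  -1.7] 140.13421407140513 yaw 4.053149282795151
tray 300 200 [485.4  82.6   5.4]
tray 350 200 [484.5 -68.3  10.2]
tray 330 215 [439.   -7.5   9. ]
tray 395 190 [ 516.4 -206.9    4.9]
tray 450 190 [ 515.4 -375.    10.3]
tray 440 160 [ 609.6 -348.8   11.3]
wagon [419.80547686 190.04154863] [ 407  168   26   45 1059] floor z 45.36605426259109 ((507.587158203125, -272.53082275390625), (72.94084930419922, 133.67616271972656), 85.6667709350586)
centroid [ 507.28537398 -272.77412674   49.36605426]
```

```bash
python3 - <<'E'
from h import *
s=load("top0.npz")
def med(roi):
    x0,y0,x1,y1=roi
    return np.array([pt(s,u,v) for u in range(x0,x1) for v in range(y0,y1)])
for r in [(270,195,360,222),(380,180,402,220),(436,170,470,220)]:
    q=med(r); print(r,np.median(q[:,2]).round(2),q[:,2].std().round(2))
q=med((412,172,428,208)); print("bed",np.median(q[:,2]),q[:,2].mean(),q[:,2].std())
# bar ends at z~212
for u,v in [(258,168),(367,161)]: print(plane(s,u,v,215).round(1))
yaw=np.radians(4.0)
Rx=np.array([np.cos(yaw),np.sin(yaw),0]);Ry=np.array([-np.sin(yaw),np.cos(yaw),0]);zw=np.array([0,0,1.])
for lean in (30,36):
    t=np.radians(lean); tz=np.sin(t)*Rx-np.cos(t)*zw; tx=-Ry; ty=np.cross(tz,tx)
    print(lean,np.c_[tx,ty,tz].round(3).tolist())
E
```

```text
(270, 195, 360, 222) 8.96 102.06
(380, 180, 402, 220) 9.21 102.25
(436, 170, 470, 220) 9.4 104.02
bed 45.3550768735596 47.813802984966024 61.84046214341792
[532.7 192.  215. ]
[552.2 -96.3 215. ]
30 [[0.07, -0.864, 0.499], [-0.998, -0.06, 0.035], [-0.0, -0.5, -0.866]]
36 [[0.07, -0.807, 0.586], [-0.998, -0.056, 0.041], [-0.0, -0.588, -0.809]]
```

```bash
cat > plan.py <<'E'
from h import *
from scipy.spatial.transform import Rotation as Ro
from bench import state
yaw=np.radians(4.0)
zw=np.array([0,0,1.])
def frame(y=4.0,lean=30.):
    y=np.radians(y);t=np.radians(lean)
    Rx=np.array([np.cos(y),np.sin(y),0]);Ry=np.array([-np.sin(y),np.cos(y),0])
    tz=np.sin(t)*Rx-np.cos(t)*zw; tx=-Ry
    return np.c_[tx,np.cross(tz,tx),tz]
Rk=frame()
def plan(p,R,n,dp=1,show=True):
    st=state(); p0=st["tcp_pos"];R0=st["eef_rot"]
    rv=Ro.from_matrix(R0.T@R).as_rotvec()
    rows=[]
    for i in range(n):
        Ra=R0@Ro.from_rotvec(rv*i/n).as_matrix()
        rows.append((np.round(Ra.T@(np.asarray(p)-p0)/n,dp),np.round(rv/n,3)))
    print("t",round(st["time_s"],2),"tcp",p0.round(1),"F",st["force"].round(2),"gap",round(st["finger_gap"],1),"q",st["qpos"].round(0))
    print("err mm",np.linalg.norm(p-p0).round(1),"deg",np.degrees(np.linalg.norm(rv)).round(1))
    for a,b in rows: print(a.tolist(),b.tolist())
E
python3 - <<'E'
from plan import *
plan(np.array([400,-400,260]),frame(4,0),6)
E
```

```text
t 0.1 tcp [ 186.9 -595.8  255.5] F [ 0.22 -0.16 -0.49] gap 85.4 q [-83.  30.  82.   0.  68. -10.]
err mm 289.4 deg 13.4
[-20.5, -43.6, -0.7] [-0.0, 0.0, 0.039]
[-22.2, -42.8, -0.7] [-0.0, 0.0, 0.039]
[-23.9, -41.9, -0.7] [-0.0, 0.0, 0.039]
[-25.5, -41.0, -0.7] [-0.0, 0.0, 0.039]
[-27.0, -39.9, -0.7] [-0.0, 0.0, 0.039]
[-28.6, -38.8, -0.7] [-0.0, 0.0, 0.039]
```

jog_arm(
  series=[
    {"slide":[-20,-43,-1],"twist":[0,0,0.04],"jaw":0},
    {"slide":[-22,-43,-1],"twist":[0,0,0.04],"jaw":0},
    {"slide":[-24,-42,-1],"twist":[0,0,0.04],"jaw":0},
    {"slide":[-25,-41,-1],"twist":[0,0,0.04],"jaw":0},
    {"slide":[-27,-40,-1],"twist":[0,0,0.04],"jaw":0},
  ],
)

```text
time_s: 0.6
tcp_pos: [365.4, -435.5, 257.5]
eef_rot: [[0.083, -0.997, -0.002], [-0.997, -0.083, 0.002], [-0.002, 0.002, -1.0]]
force: [0.9, -0.5, -0.7]
finger_gap: 12.3
```

```bash
python3 - <<'E'
from plan import *
plan(np.array([430,-10,250]),frame(4,30),10)
E
```

```text
t 0.6 tcp [ 365.4 -435.5  257.5] F [ 0.94 -0.54 -0.73] gap 12.3 q [-61.  26.  90.  -0.  64.  24.]
err mm 430.4 deg 30.1
[-41.9, -10.0, 0.8] [0.053, 0.001, 0.001]
[-41.9, -9.8, 1.3] [0.053, 0.001, 0.001]
[-41.9, -9.7, 1.8] [0.053, 0.001, 0.001]
[-41.9, -9.6, 2.3] [0.053, 0.001, 0.001]
[-41.9, -9.4, 2.8] [0.053, 0.001, 0.001]
[-41.9, -9.2, 3.2] [0.053, 0.001, 0.001]
[-41.9, -8.9, 3.7] [0.053, 0.001, 0.001]
[-42.0, -8.7, 4.1] [0.053, 0.001, 0.001]
[-42.0, -8.4, 4.5] [0.053, 0.001, 0.001]
[-42.0, -8.1, 5.0] [0.053, 0.001, 0.001]
```

jog_arm(
  series=[
    {"slide":[-42,-10,1],"twist":[0.053,0,0],"jaw":0},
    {"slide":[-42,-10,1],"twist":[0.053,0,0],"jaw":0},
    {"slide":[-42,-10,2],"twist":[0.053,0,0],"jaw":0},
    {"slide":[-42,-10,2],"twist":[0.053,0,0],"jaw":0},
    {"slide":[-42,-9,3],"twist":[0.053,0,0],"jaw":0},
  ],
)

```text
time_s: 1.1
tcp_pos: [403.3, -214.2, 252.9]
eef_rot: [[0.087, -0.959, 0.27], [-0.996, -0.083, 0.024], [-0.0, -0.271, -0.962]]
force: [1.2, 0.3, 0.4]
finger_gap: 0.1
```

jog_arm(
  series=[
    {"slide":[-42,-9,3],"twist":[0.053,0,0],"jaw":0},
    {"slide":[-42,-9,4],"twist":[0.053,0,0],"jaw":0},
    {"slide":[-42,-9,4],"twist":[0.053,0,0],"jaw":0},
    {"slide":[-42,-8,4],"twist":[0.053,0,0],"jaw":0},
  ],
)

```text
time_s: 1.5
tcp_pos: [425.7, -37.2, 251.2]
eef_rot: [[0.083, -0.877, 0.473], [-0.997, -0.072, 0.04], [-0.001, -0.475, -0.88]]
force: [1.1, 0.7, -1.2]
finger_gap: 0.0
```

```bash
python3 - <<'E'
from plan import *
from bench import snapshot
s=snapshot("side"); np.savez("side1.npz",**s)
cv2.imwrite("pics/side1.png",cv2.resize(s["image"][130:330,280:520,::-1],None,fx=3,fy=3,interpolation=cv2.INTER_CUBIC))
k=np.array([537.2,-21.8,97.5])
plan(k-Rk[:,2]*55,Rk,6)
E
```

```text
t 1.55 tcp [421.2 -29.3 249.3] F [-4.59  2.66 -0.62] gap -0.4 q [-30.   9. 128.  41.  25.  20.]
err mm 136.8 deg 2.4
[0.6, -4.9, 22.3] [0.006, 0.003, 0.002]
[0.5, -4.8, 22.3] [0.006, 0.003, 0.002]
[0.4, -4.6, 22.3] [0.006, 0.003, 0.002]
[0.3, -4.5, 22.4] [0.006, 0.003, 0.002]
[0.3, -4.4, 22.4] [0.006, 0.003, 0.002]
[0.2, -4.3, 22.4] [0.006, 0.003, 0.002]
```

View pics/side1.png

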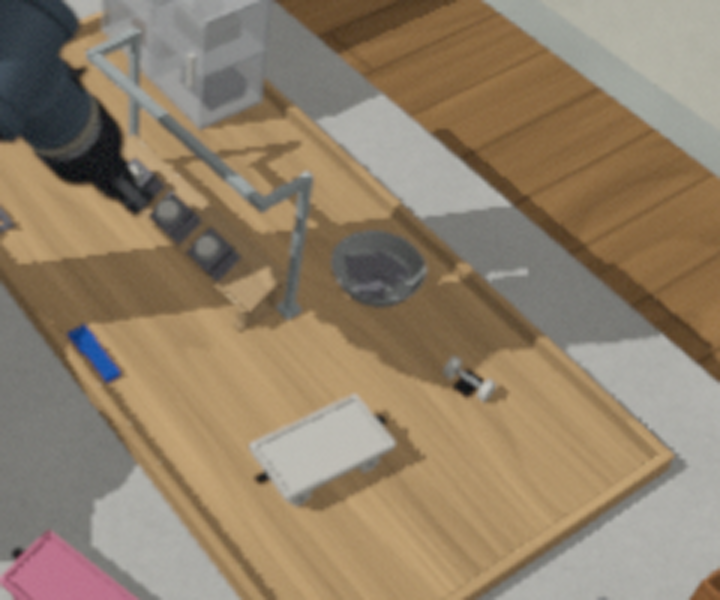

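Side view: the gripper hangs above the near end of the rack, keys visible at crop (172,210) and (210,247); the bar is clear of it and the wagon is at about (322,447). Approaching the −y switch along its axis.

jog_arm(
  series=[
    {"slide":[0,-5,22],"twist":[0.009,0.005,0.003],"jaw":0},
    {"slide":[0,-5,22],"twist":[0.009,0.005,0.003],"jaw":0},
    {"slide":[0,-5,22],"twist":[0.009,0.005,0.003],"jaw":0},
    {"slide":[0,-4,22],"twist":[0.009,0.005,0.003],"jaw":0},
  ],
)

```text
time_s: 1.95
tcp_pos: [478.2, -19.2, 183.1]
eef_rot: [[0.08, -0.861, 0.502], [-0.997, -0.071, 0.037], [0.004, -0.503, -0.864]]
force: [0.8, -0.4, 0.8]
finger_gap: -0.2
```

```bash
python3 - <<'E'
from plan import *
k=np.array([537.2,-21.8,97.5])
plan(k-Rk[:,2]*45,Rk,3)
from bench import snapshot
for n in ("side","top"):
    s=snapshot(n); np.savez(n+"2.npz",**s)
    r=(slice(150,250),slice(300,420)) if n=="side" else (slice(120,220),slice(250,400))
    cv2.imwrite(f"pics/{n}2.png",cv2.resize(s["image"][r][...,::-1],None,fx=5,fy=5,interpolation=cv2.INTER_CUBIC))
E
```

```text
t 1.95 tcp [478.2 -19.2 183.1] F [ 0.84 -0.38  0.79] gap -0.2 q [-24.  23. 127.  81.  14. -15.]
err mm 59.4 deg 0.7
[2.3, -2.6, 19.5] [-0.001, 0.001, 0.004]
[2.3, -2.6, 19.5] [-0.001, 0.001, 0.004]
[2.3, -2.6, 19.5] [-0.001, 0.001, 0.004]
```

View pics/side2.png

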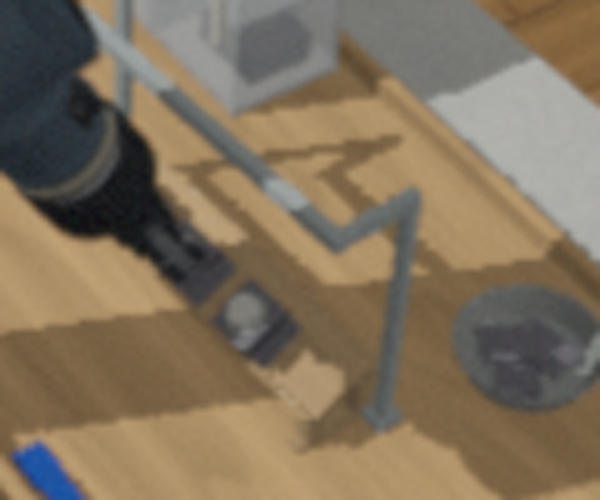

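View pics/top2.png

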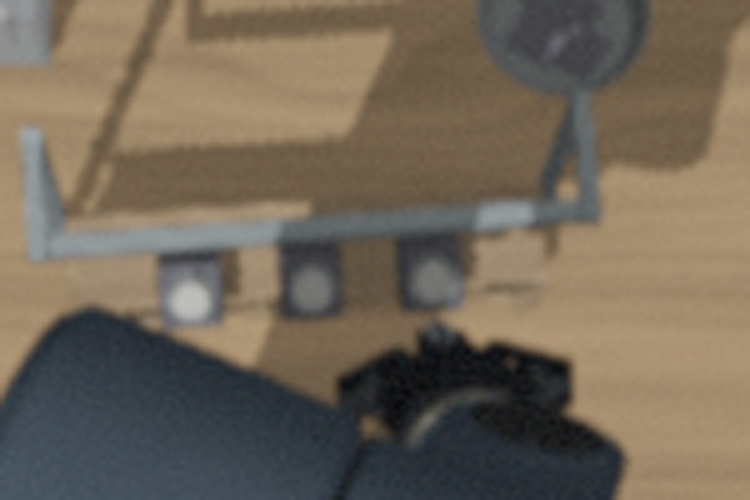

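```bash
python3 - <<'E'
from h import *
a=load("side2.npz");b=load("top2.npz")
def key(s,roi):
    x0,y0,x1,y1=roi; c=s["image"][y0:y1,x0:x1]; h=cv2.cvtColor(c,cv2.COLOR_RGB2HSV)
    g=cv2.cvtColor(c,cv2.COLOR_RGB2GRAY); t,m=cv2.threshold(g,0,1,cv2.THRESH_OTSU)
    m[(h[...,1]>60)]=0
    n,l,st,ce=cv2.connectedComponentsWithStats(m); i=1+np.argmax(st[1:,4]); print(t,st[i],n)
    return ce[i]+[x0,y0]
pa=key(a,(342,205,357,221)); pb=key(b,(331,170,343,182))
print(pa,pb)
def tri(pa,pb):
    o1,d1=ray(a,*pa);o2,d2=ray(b,*pb)
    t=np.linalg.lstsq(np.c_[d1,-d2],o2-o1,rcond=None)[0]
    return o1+d1*t[0],o2+d2*t[1]
print(tri(pa,pb))
# projections of estimates
for k in ([537.2,-21.8,97.5],[532.3,48.3,97.5],[527.3,118,97.5]): print(proj(a,k),proj(b,k))
E
```

```text
87.0 [ 3  3  8 12 71] 2
88.0 [ 2  2 10 10 75] 2
[348.57746479 213.18309859] [337.61333333 176.54666667]
(array([535.51549282, -24.93030485,  87.21284703]), array([539.0745077 , -26.39718161,  88.13531114]))
[348.58795055 210.30258176] [336.23550173 176.4475941 ]
[335.47868701 197.93704513] [311.80620396 178.09464643]
[323.07690154 186.28454332] [287.43988699 179.78535183]
```

```bash
python3 - <<'E'
from plan import *
k=np.array([537,-22.5,96.5])
plan(k-Rk[:,2]*37,Rk,5)
E
```

```text
t 2.05 tcp [478.3 -19.2 182.1] F [-0.48  1.22  1.32] gap 0.2 q [-24.  23. 127.  80.  14. -15.]
err mm 67.2 deg 0.5
[1.5, -1.5, 13.3] [-0.0, 0.001, 0.002]
[1.5, -1.5, 13.3] [-0.0, 0.001, 0.002]
[1.5, -1.5, 13.3] [-0.0, 0.001, 0.002]
[1.5, -1.5, 13.3] [-0.0, 0.001, 0.002]
[1.5, -1.5, 13.3] [-0.0, 0.001, 0.002]
```

jog_arm(
  series=[
    {"slide":[1.5,-1.5,13],"twist":[0,0,0.002],"jaw":0},
    {"slide":[1.5,-1.5,13],"twist":[0,0,0.002],"jaw":0},
    {"slide":[1.5,-1.5,13],"twist":[0,0,0.002],"jaw":0},
    {"slide":[1.5,-1.5,13],"twist":[0,0,0.002],"jaw":0},
    {"slide":[1,-1.5,10],"twist":[0,0,0.002],"jaw":0},
  ],
)

```text
time_s: 2.55
tcp_pos: [515.8, -23.6, 133.9]
eef_rot: [[0.073, -0.862, 0.501], [-0.997, -0.061, 0.04], [-0.004, -0.503, -0.864]]
force: [0.2, 0.0, 1.3]
finger_gap: 0.2
```

jog_arm(
  series=[
    {"slide":[0,0,0],"twist":[0,0,0],"jaw":0},
    {"slide":[0,0,0],"twist":[0,0,0],"jaw":0},
  ],
)

```text
time_s: 2.75
tcp_pos: [515.9, -24.0, 134.5]
eef_rot: [[0.074, -0.862, 0.501], [-0.997, -0.061, 0.041], [-0.005, -0.503, -0.864]]
force: [0.8, 0.4, 0.1]
finger_gap: 0.0
```

```bash
python3 - <<'E'
from plan import *
k=np.array([537,-22.5,96.5])
plan(k-Rk[:,2]*33,Rk,1)
st=state(); d=k-st["tcp_pos"]; print((Rk.T@d).round(1), "axial F",(st["force"]@Rk).round(2))
E
```

```text
t 2.75 tcp [515.9 -24.  134.5] F [0.78 0.44 0.1 ] gap 0.0 q [-22.  32. 124. 105.  14. -38.]
err mm 10.5 deg 0.4
[-0.0, 0.7, 10.5] [-0.004, 0.006, 0.001]
[-0.1  0.6 43.5] axial F [-0.39 -0.75  0.32]
```

jog_arm(
  series=[
    {"slide":[0,0,4],"twist":[0,0,0],"jaw":0},
    {"slide":[0,0,4],"twist":[0,0,0],"jaw":0},
    {"slide":[0,0,3],"twist":[0,0,0],"jaw":0},
  ],
)

```text
time_s: 3.05
tcp_pos: [521.1, -23.8, 126.5]
eef_rot: [[0.074, -0.861, 0.504], [-0.997, -0.062, 0.04], [-0.003, -0.505, -0.863]]
force: [-0.0, 0.3, -0.3]
finger_gap: 0.1
```

jog_arm(
  series=[
    {"slide":[0,0,1],"twist":[0,0,0],"jaw":0},
  ],
)

```text
time_s: 3.15
tcp_pos: [521.7, -23.7, 125.5]
eef_rot: [[0.074, -0.861, 0.504], [-0.997, -0.062, 0.04], [-0.004, -0.505, -0.863]]
force: [-0.2, 0.2, -0.3]
finger_gap: -0.2
```

jog_arm(
  series=[
    {"slide":[0,0,1],"twist":[0,0,0],"jaw":0},
  ],
)

```text
time_s: 3.25
tcp_pos: [522.2, -23.6, 124.6]
eef_rot: [[0.074, -0.861, 0.503], [-0.997, -0.062, 0.041], [-0.004, -0.505, -0.863]]
force: [-0.1, 0.1, -0.5]
finger_gap: -0.0
```

jog_arm(
  series=[
    {"slide":[0,0,1],"twist":[0,0,0],"jaw":0},
  ],
)

```text
time_s: 3.35
tcp_pos: [522.7, -23.5, 123.6]
eef_rot: [[0.074, -0.861, 0.503], [-0.997, -0.062, 0.041], [-0.004, -0.505, -0.863]]
force: [-0.7, -0.0, -0.2]
finger_gap: 0.3
```

jog_arm(
  series=[
    {"slide":[0,0,1],"twist":[0,0,0],"jaw":0},
    {"slide":[0,0,1],"twist":[0,0,0],"jaw":0},
  ],
)

```text
time_s: 3.55
tcp_pos: [523.7, -23.3, 121.7]
eef_rot: [[0.074, -0.861, 0.503], [-0.997, -0.062, 0.041], [-0.004, -0.505, -0.863]]
force: [-0.7, 0.7, -0.4]
finger_gap: -0.1
```

jog_arm(
  series=[
    {"slide":[0,0,1],"twist":[0,0,0],"jaw":0},
  ],
)

```text
time_s: 3.65
tcp_pos: [524.3, -23.2, 120.7]
eef_rot: [[0.074, -0.861, 0.503], [-0.997, -0.062, 0.041], [-0.004, -0.505, -0.863]]
force: [-0.2, -0.2, 0.5]
finger_gap: 0.1
```

jog_arm(
  series=[
    {"slide":[0,0,1],"twist":[0,0,0],"jaw":0},
  ],
)

```text
time_s: 3.75
tcp_pos: [524.8, -23.2, 119.8]
eef_rot: [[0.074, -0.861, 0.503], [-0.997, -0.062, 0.041], [-0.004, -0.505, -0.863]]
force: [0.4, 0.6, -0.3]
finger_gap: -0.1
```

jog_arm(
  series=[
    {"slide":[0,0,1],"twist":[0,0,0],"jaw":0},
  ],
)

```text
time_s: 3.85
tcp_pos: [525.4, -23.1, 118.9]
eef_rot: [[0.074, -0.861, 0.503], [-0.997, -0.062, 0.041], [-0.004, -0.505, -0.863]]
force: [0.1, -0.8, 0.4]
finger_gap: 0.1
```

jog_arm(
  series=[
    {"slide":[0,0,1],"twist":[0,0,0],"jaw":0},
  ],
)

```text
time_s: 3.95
tcp_pos: [525.8, -23.1, 118.0]
eef_rot: [[0.074, -0.861, 0.503], [-0.997, -0.062, 0.041], [-0.004, -0.505, -0.863]]
force: [-1.3, -0.1, 2.2]
finger_gap: -0.2
```

jog_arm(
  series=[
    {"slide":[0,0,0.5],"twist":[0,0,0],"jaw":0},
  ],
)

```text
time_s: 4.05
tcp_pos: [526.0, -23.1, 117.6]
eef_rot: [[0.074, -0.861, 0.503], [-0.997, -0.062, 0.041], [-0.004, -0.505, -0.863]]
force: [-1.3, -0.7, 2.4]
finger_gap: 0.1
```

jog_arm(
  series=[
    {"slide":[0,0,0.5],"twist":[0,0,0],"jaw":0},
  ],
)

```text
time_s: 4.15
tcp_pos: [526.2, -23.0, 117.3]
eef_rot: [[0.074, -0.861, 0.503], [-0.997, -0.062, 0.041], [-0.004, -0.505, -0.863]]
force: [-0.5, -0.5, 1.6]
finger_gap: -0.0
```

jog_arm(
  series=[
    {"slide":[0,0,0.5],"twist":[0,0,0],"jaw":0},
  ],
)

```text
time_s: 4.25
tcp_pos: [526.5, -23.0, 116.9]
eef_rot: [[0.074, -0.861, 0.503], [-0.997, -0.062, 0.041], [-0.004, -0.505, -0.863]]
force: [0.2, -0.8, 1.7]
finger_gap: 0.1
```

jog_arm(
  series=[
    {"slide":[0,0,0.5],"twist":[0,0,0],"jaw":0},
  ],
)

```text
time_s: 4.35
tcp_pos: [526.7, -23.0, 116.4]
eef_rot: [[0.074, -0.861, 0.503], [-0.997, -0.062, 0.041], [-0.004, -0.505, -0.863]]
force: [-0.3, -0.4, 1.5]
finger_gap: -0.2
```

jog_arm(
  series=[
    {"slide":[0,0,0.5],"twist":[0,0,0],"jaw":0},
  ],
)

```text
time_s: 4.45
tcp_pos: [527.0, -23.0, 115.9]
eef_rot: [[0.074, -0.861, 0.503], [-0.997, -0.062, 0.041], [-0.004, -0.505, -0.863]]
force: [-1.6, 0.2, 1.1]
finger_gap: -0.4
```

jog_arm(
  series=[
    {"slide":[0,0,1],"twist":[0,0,0],"jaw":0},
  ],
)

```text
time_s: 4.55
tcp_pos: [527.6, -23.0, 115.0]
eef_rot: [[0.074, -0.861, 0.503], [-0.997, -0.062, 0.041], [-0.004, -0.505, -0.863]]
force: [-0.1, 0.2, -0.4]
finger_gap: 0.1
```

jog_arm(
  series=[
    {"slide":[0,0,1],"twist":[0,0,0],"jaw":0},
  ],
)

```text
time_s: 4.65
tcp_pos: [528.2, -22.9, 114.0]
eef_rot: [[0.074, -0.861, 0.503], [-0.997, -0.062, 0.041], [-0.004, -0.505, -0.863]]
force: [0.3, 0.3, -0.4]
finger_gap: 0.1
```

jog_arm(
  series=[
    {"slide":[0,0,1],"twist":[0,0,0],"jaw":0},
  ],
)

```text
time_s: 4.75
tcp_pos: [528.8, -22.9, 113.0]
eef_rot: [[0.074, -0.861, 0.503], [-0.997, -0.062, 0.041], [-0.004, -0.505, -0.863]]
force: [-0.0, -0.3, 0.6]
finger_gap: 0.2
```

jog_arm(
  series=[
    {"slide":[0,0,1],"twist":[0,0,0],"jaw":0},
  ],
)

```text
time_s: 4.85
tcp_pos: [529.2, -22.8, 112.3]
eef_rot: [[0.074, -0.861, 0.504], [-0.997, -0.062, 0.041], [-0.004, -0.505, -0.863]]
force: [-7.4, -1.3, 16.7]
finger_gap: -0.1
```

jog_arm(
  series=[
    {"slide":[0,0,1],"twist":[0,0,0],"jaw":0},
  ],
)

```text
time_s: 4.95
tcp_pos: [529.1, -22.7, 112.2]
eef_rot: [[0.073, -0.86, 0.504], [-0.997, -0.061, 0.04], [-0.004, -0.506, -0.863]]
force: [-8.7, -1.7, 19.5]
finger_gap: -0.2
```

jog_arm(
  series=[
    {"slide":[0,0,1],"twist":[0,0,0],"jaw":0},
  ],
)

```text
time_s: 5.05
tcp_pos: [529.1, -22.8, 112.3]
eef_rot: [[0.072, -0.86, 0.505], [-0.997, -0.061, 0.04], [-0.003, -0.506, -0.862]]
force: [-6.6, -1.9, 13.1]
finger_gap: -0.2
```

jog_arm(
  series=[
    {"slide":[0,0,-10],"twist":[0,0,0],"jaw":0},
    {"slide":[0,0,-15],"twist":[0,0,0],"jaw":0},
  ],
)

```text
time_s: 5.25
tcp_pos: [516.5, -23.8, 133.5]
eef_rot: [[0.072, -0.861, 0.504], [-0.997, -0.06, 0.04], [-0.004, -0.506, -0.863]]
force: [0.0, 0.8, 0.4]
finger_gap: -0.1
```

```bash
python3 - <<'E'
from plan import *
c=np.array([525.6,-23.1,118.3])+70*-Rk[:,0]
plan(c-Rk[:,2]*12,Rk,5)
E
```

```text
t 5.25 tcp [516.5 -23.8 133.5] F [0.   0.84 0.44] gap -0.1 q [-22.  32. 124. 107.  14. -40.]
err mm 70.3 deg 0.5
[-14.0, -0.1, 1.2] [-0.001, 0.001, -0.0]
[-14.0, -0.1, 1.2] [-0.001, 0.001, -0.0]
[-14.0, -0.1, 1.2] [-0.001, 0.001, -0.0]
[-14.0, -0.1, 1.2] [-0.001, 0.001, -0.0]
[-14.0, -0.1, 1.2] [-0.001, 0.001, -0.0]
```

jog_arm(
  series=[
    {"slide":[-14,0,0],"twist":[0,0,0],"jaw":0},
    {"slide":[-14,0,0],"twist":[0,0,0],"jaw":0},
    {"slide":[-14,0,0],"twist":[0,0,0],"jaw":0},
    {"slide":[-14,0,0],"twist":[0,0,0],"jaw":0},
    {"slide":[-14,0,0],"twist":[0,0,0],"jaw":0},
  ],
)

```text
time_s: 5.75
tcp_pos: [512.0, 45.7, 135.3]
eef_rot: [[0.068, -0.859, 0.507], [-0.998, -0.057, 0.036], [-0.002, -0.508, -0.861]]
force: [0.3, 0.4, -0.4]
finger_gap: -0.3
```

```bash
python3 - <<'E'
from plan import *
c=np.array([525.6,-23.1,118.3])+70*-Rk[:,0]
plan(c-Rk[:,2]*4,Rk,4)
E
```

```text
t 5.75 tcp [512.   45.7 135.3] F [ 0.3   0.4  -0.41] gap -0.3 q [-12.  32. 125. 128.  10. -52.]
err mm 15.1 deg 0.6
[-0.1, 0.3, 3.8] [-0.002, 0.0, -0.001]
[-0.1, 0.2, 3.8] [-0.002, 0.0, -0.001]
[-0.1, 0.2, 3.8] [-0.002, 0.0, -0.001]
[-0.1, 0.2, 3.8] [-0.002, 0.0, -0.001]
```

jog_arm(
  series=[
    {"slide":[0,0,4],"twist":[-0.003,0,0],"jaw":0},
    {"slide":[0,0,4],"twist":[-0.003,0,0],"jaw":0},
    {"slide":[0,0,3],"twist":[-0.003,0,0],"jaw":0},
    {"slide":[0,0,2],"twist":[0,0,0],"jaw":0},
    {"slide":[0,0,2],"twist":[0,0,0],"jaw":0},
  ],
)

```text
time_s: 6.25
tcp_pos: [520.4, 46.1, 120.9]
eef_rot: [[0.069, -0.864, 0.498], [-0.998, -0.058, 0.036], [-0.002, -0.499, -0.866]]
force: [-0.5, -0.7, -0.6]
finger_gap: -0.1
```

jog_arm(
  series=[
    {"slide":[0,0,1],"twist":[0,0,0],"jaw":0},
  ],
)

```text
time_s: 6.35
tcp_pos: [521.1, 45.7, 119.7]
eef_rot: [[0.068, -0.865, 0.498], [-0.998, -0.058, 0.036], [-0.002, -0.499, -0.867]]
force: [-0.1, -0.0, 0.0]
finger_gap: 0.1
```

jog_arm(
  series=[
    {"slide":[0,0,1],"twist":[0,0,0],"jaw":0},
  ],
)

```text
time_s: 6.45
tcp_pos: [521.6, 45.5, 118.8]
eef_rot: [[0.067, -0.865, 0.498], [-0.998, -0.057, 0.035], [-0.002, -0.499, -0.866]]
force: [-5.0, 0.3, 9.8]
finger_gap: -0.3
```

jog_arm(
  series=[
    {"slide":[0,0,0.5],"twist":[0,0,0],"jaw":0},
  ],
)

```text
time_s: 6.55
tcp_pos: [521.6, 45.5, 118.8]
eef_rot: [[0.067, -0.864, 0.499], [-0.998, -0.057, 0.036], [-0.003, -0.5, -0.866]]
force: [-4.4, 0.2, 10.1]
finger_gap: 0.3
```

jog_arm(
  series=[
    {"slide":[0,0,0.5],"twist":[0,0,0],"jaw":0},
  ],
)

```text
time_s: 6.65
tcp_pos: [521.4, 45.5, 118.9]
eef_rot: [[0.067, -0.864, 0.499], [-0.998, -0.056, 0.036], [-0.003, -0.501, -0.866]]
force: [-3.1, -0.4, 4.5]
finger_gap: -0.3
```

jog_arm(
  series=[
    {"slide":[0,0,0.5],"twist":[0,0,0],"jaw":0},
  ],
)

```text
time_s: 6.75
tcp_pos: [521.4, 45.5, 119.0]
eef_rot: [[0.067, -0.864, 0.5], [-0.998, -0.056, 0.036], [-0.003, -0.501, -0.865]]
force: [-1.1, -0.5, 3.0]
finger_gap: 0.1
```

jog_arm(
  series=[
    {"slide":[0,0,0.5],"twist":[0,0,0],"jaw":0},
  ],
)

```text
time_s: 6.85
tcp_pos: [521.4, 45.5, 118.9]
eef_rot: [[0.067, -0.863, 0.5], [-0.998, -0.056, 0.036], [-0.003, -0.502, -0.865]]
force: [-2.7, 0.5, 5.9]
finger_gap: -0.4
```

jog_arm(
  series=[
    {"slide":[0,0,1.5],"twist":[0,0,0],"jaw":0},
  ],
)

```text
time_s: 6.95
tcp_pos: [521.8, 45.6, 118.2]
eef_rot: [[0.066, -0.863, 0.501], [-0.998, -0.056, 0.036], [-0.003, -0.502, -0.865]]
force: [-3.3, -1.2, 7.3]
finger_gap: 0.4
```

jog_arm(
  series=[
    {"slide":[0,0,1.5],"twist":[0,0,0],"jaw":0},
  ],
)

```text
time_s: 7.05
tcp_pos: [522.3, 45.6, 117.3]
eef_rot: [[0.066, -0.863, 0.501], [-0.998, -0.056, 0.036], [-0.003, -0.503, -0.865]]
force: [-3.0, -0.7, 5.2]
finger_gap: -0.1
```

jog_arm(
  series=[
    {"slide":[0,0,1.5],"twist":[0,0,0],"jaw":0},
  ],
)

```text
time_s: 7.15
tcp_pos: [522.9, 45.6, 116.3]
eef_rot: [[0.066, -0.863, 0.502], [-0.998, -0.056, 0.035], [-0.003, -0.503, -0.864]]
force: [-1.0, -0.5, 2.3]
finger_gap: -0.1
```

jog_arm(
  series=[
    {"slide":[0,0,1.5],"twist":[0,0,0],"jaw":0},
  ],
)

```text
time_s: 7.25
tcp_pos: [523.7, 45.6, 114.9]
eef_rot: [[0.066, -0.863, 0.502], [-0.998, -0.056, 0.035], [-0.003, -0.503, -0.864]]
force: [-0.2, 0.0, -0.1]
finger_gap: -0.0
```

jog_arm(
  series=[
    {"slide":[0,0,1],"twist":[0,0,0],"jaw":0},
  ],
)

```text
time_s: 7.35
tcp_pos: [524.4, 45.5, 113.8]
eef_rot: [[0.066, -0.863, 0.501], [-0.998, -0.056, 0.035], [-0.003, -0.503, -0.864]]
force: [0.5, 0.4, -0.4]
finger_gap: -0.0
```

jog_arm(
  series=[
    {"slide":[0,0,1],"twist":[0,0,0],"jaw":0},
  ],
)

```text
time_s: 7.45
tcp_pos: [524.9, 45.6, 112.9]
eef_rot: [[0.066, -0.863, 0.502], [-0.998, -0.055, 0.035], [-0.003, -0.503, -0.864]]
force: [-8.1, -2.1, 17.4]
finger_gap: -0.0
```

jog_arm(
  series=[
    {"slide":[0,0,-8],"twist":[0,0,0],"jaw":0},
    {"slide":[0,0,-16],"twist":[-0.003,0,0],"jaw":0},
    {"slide":[-14,0,0],"twist":[0,0,0],"jaw":0},
    {"slide":[-14,0,0],"twist":[0,0,0],"jaw":0},
    {"slide":[-14,0,0],"twist":[0,0,0],"jaw":0},
  ],
)

```text
time_s: 7.95
tcp_pos: [510.8, 85.7, 133.3]
eef_rot: [[0.063, -0.865, 0.498], [-0.998, -0.053, 0.033], [-0.002, -0.499, -0.867]]
force: [0.6, -0.2, 0.5]
finger_gap: 0.1
```

jog_arm(
  series=[
    {"slide":[-14,0,0],"twist":[0,0,0],"jaw":0},
    {"slide":[-13,0,0],"twist":[0,0,0],"jaw":0},
    {"slide":[0,0,0],"twist":[0,0,0],"jaw":0},
  ],
)

```text
time_s: 8.25
tcp_pos: [509.0, 114.9, 132.7]
eef_rot: [[0.064, -0.865, 0.497], [-0.998, -0.055, 0.034], [-0.002, -0.498, -0.867]]
force: [0.2, 0.1, -0.2]
finger_gap: -0.3
```

```bash
python3 - <<'E'
from plan import *
c=np.array([521.3,46.5,118.8])+70*-Rk[:,0]
plan(c-Rk[:,2]*4,Rk,4)
E
```

```text
t 8.25 tcp [509.  114.9 132.7] F [ 0.18  0.12 -0.18] gap -0.3 q [ -1.  32. 123. 155.   6. -69.]
err mm 11.9 deg 0.4
[-0.2, 0.1, 3.0] [0.001, -0.0, -0.001]
[-0.2, 0.1, 3.0] [0.001, -0.0, -0.001]
[-0.2, 0.1, 3.0] [0.001, -0.0, -0.001]
[-0.2, 0.1, 3.0] [0.001, -0.0, -0.001]
```

jog_arm(
  series=[
    {"slide":[0,0,3],"twist":[0,0,0],"jaw":0},
    {"slide":[0,0,3],"twist":[0,0,0],"jaw":0},
    {"slide":[0,0,3],"twist":[0,0,0],"jaw":0},
    {"slide":[0,0,2],"twist":[0,0,0],"jaw":0},
    {"slide":[0,0,2],"twist":[0,0,0],"jaw":0},
  ],
)

```text
time_s: 8.75
tcp_pos: [516.5, 113.4, 119.9]
eef_rot: [[0.062, -0.866, 0.496], [-0.998, -0.053, 0.033], [-0.002, -0.497, -0.868]]
force: [-0.8, -0.2, -0.0]
finger_gap: 0.1
```

jog_arm(
  series=[
    {"slide":[0,0,1],"twist":[0,0,0],"jaw":0},
  ],
)

```text
time_s: 8.85
tcp_pos: [517.1, 113.2, 118.8]
eef_rot: [[0.062, -0.866, 0.496], [-0.998, -0.053, 0.033], [-0.002, -0.497, -0.868]]
force: [-2.1, 0.8, 4.1]
finger_gap: 0.2
```

jog_arm(
  series=[
    {"slide":[0,0,1],"twist":[0,0,0],"jaw":0},
  ],
)

```text
time_s: 8.95
tcp_pos: [517.6, 113.2, 118.0]
eef_rot: [[0.062, -0.866, 0.497], [-0.998, -0.052, 0.033], [-0.002, -0.498, -0.867]]
force: [-1.6, 1.5, 1.0]
finger_gap: 0.3
```

jog_arm(
  series=[
    {"slide":[0,0,0.5],"twist":[0,0,0],"jaw":0},
  ],
)

```text
time_s: 9.05
tcp_pos: [517.8, 113.2, 117.6]
eef_rot: [[0.062, -0.866, 0.497], [-0.998, -0.053, 0.033], [-0.002, -0.498, -0.867]]
force: [-1.3, 0.2, 1.7]
finger_gap: 0.3
```

jog_arm(
  series=[
    {"slide":[0,0,0.5],"twist":[0,0,0],"jaw":0},
  ],
)

```text
time_s: 9.15
tcp_pos: [518.0, 113.3, 117.3]
eef_rot: [[0.062, -0.866, 0.497], [-0.998, -0.053, 0.033], [-0.002, -0.498, -0.867]]
force: [-1.0, -0.2, 1.6]
finger_gap: -0.1
```

jog_arm(
  series=[
    {"slide":[0,0,0.5],"twist":[0,0,0],"jaw":0},
  ],
)

```text
time_s: 9.25
tcp_pos: [518.2, 113.4, 116.9]
eef_rot: [[0.062, -0.866, 0.497], [-0.998, -0.053, 0.033], [-0.002, -0.498, -0.867]]
force: [-1.5, -0.4, 0.8]
finger_gap: -0.1
```

jog_arm(
  series=[
    {"slide":[0,0,0.5],"twist":[0,0,0],"jaw":0},
  ],
)

```text
time_s: 9.35
tcp_pos: [518.5, 113.4, 116.4]
eef_rot: [[0.062, -0.866, 0.497], [-0.998, -0.053, 0.033], [-0.002, -0.498, -0.867]]
force: [-0.1, 0.7, 0.7]
finger_gap: 0.1
```

Light (peak ≈ 4.6 N against ≥ 11 N in the middle). Pressing to the stop.

jog_arm(
  series=[
    {"slide":[0,0,1],"twist":[0,0,0],"jaw":0},
    {"slide":[0,0,1],"twist":[0,0,0],"jaw":0},
    {"slide":[0,0,1],"twist":[0,0,0],"jaw":0},
  ],
)

```text
time_s: 9.65
tcp_pos: [520.3, 113.4, 113.5]
eef_rot: [[0.062, -0.866, 0.497], [-0.998, -0.053, 0.033], [-0.002, -0.498, -0.867]]
force: [0.2, -0.3, -0.4]
finger_gap: -0.4
```

jog_arm(
  series=[
    {"slide":[0,0,1],"twist":[0,0,0],"jaw":0},
  ],
)

```text
time_s: 9.75
tcp_pos: [520.6, 113.4, 112.9]
eef_rot: [[0.062, -0.865, 0.497], [-0.998, -0.052, 0.033], [-0.002, -0.498, -0.867]]
force: [-7.9, -2.5, 15.8]
finger_gap: -0.2
```

jog_arm(
  series=[
    {"slide":[0,0,1],"twist":[0,0,0],"jaw":0},
  ],
)

```text
time_s: 9.85
tcp_pos: [520.5, 113.4, 112.9]
eef_rot: [[0.061, -0.865, 0.498], [-0.998, -0.052, 0.033], [-0.002, -0.499, -0.867]]
force: [-8.5, -1.2, 16.5]
finger_gap: -0.1
```

jog_arm(
  series=[
    {"slide":[0,0,-8],"twist":[0,0,0],"jaw":0},
    {"slide":[0,0,-20],"twist":[0,0,0],"jaw":20},
    {"slide":[0,0,-20],"twist":[0,0,0],"jaw":62},
    {"slide":[0,0,-15],"twist":[0,0,0],"jaw":62},
  ],
)

```text
time_s: 10.25
tcp_pos: [494.4, 112.5, 157.5]
eef_rot: [[0.062, -0.866, 0.496], [-0.998, -0.05, 0.036], [-0.006, -0.498, -0.867]]
force: [0.1, -0.1, -0.6]
finger_gap: 42.8
```

```bash
python3 - <<'E'
from plan import *
from bench import snapshot
for n in ("side","top"):
    s=snapshot(n); np.savez(n+"3.npz",**s)
    r=(slice(150,250),slice(300,420)) if n=="side" else (slice(120,220),slice(250,400))
    cv2.imwrite(f"pics/{n}3.png",cv2.resize(s["image"][r][...,::-1],None,fx=5,fy=5,interpolation=cv2.INTER_CUBIC))
c=np.array([521.3,46.5,118.8])
plan(c-Rk[:,2]*40,Rk,7)
E
```

```text
t 10.35 tcp [494.6 112.6 157.6] F [-0.09 -0.76 -0.34] gap 53.4 q [ -1.  28. 124. 128.   3. -42.]
err mm 68.0 deg 0.5
[9.7, -0.0, 0.6] [0.0, 0.0, -0.001]
[9.7, -0.0, 0.6] [0.0, 0.0, -0.001]
[9.7, -0.0, 0.6] [0.0, 0.0, -0.001]
[9.7, -0.0, 0.6] [0.0, 0.0, -0.001]
[9.7, 0.0, 0.6] [0.0, 0.0, -0.001]
[9.7, 0.0, 0.7] [0.0, 0.0, -0.001]
[9.7, 0.0, 0.7] [0.0, 0.0, -0.001]
```

View pics/side3.png

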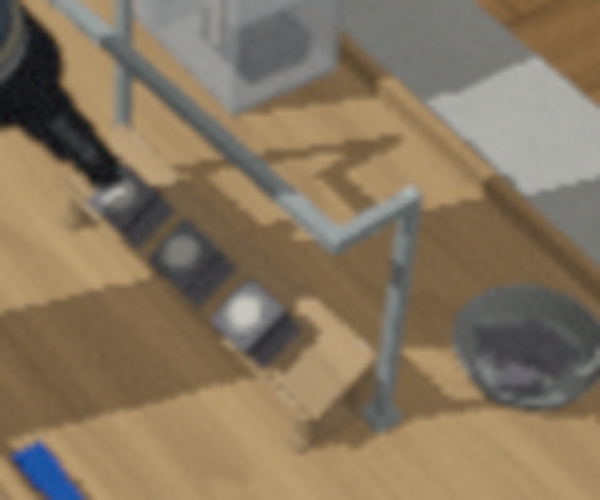

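View pics/top3.png

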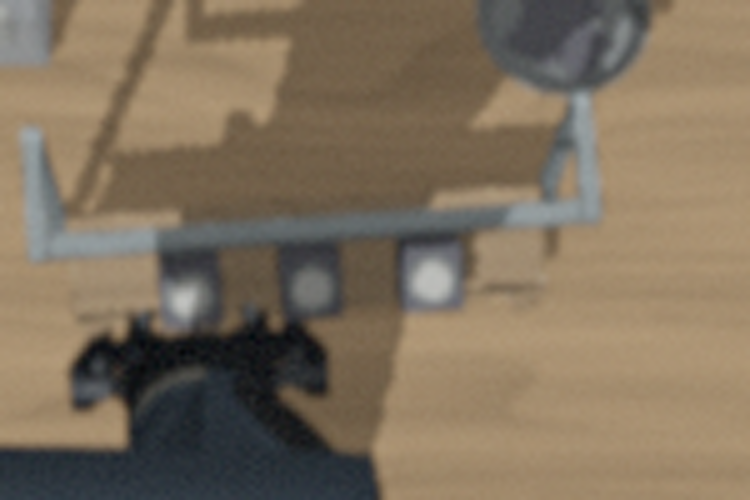

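Side/top views: all three blocks are still in their places (side crop 130,200 / 185,255 / 250,320), keys sunk; gripper clear. Middle switch is the stiff one. Moving over it.

jog_arm(
  series=[
    {"slide":[11,0,0.5],"twist":[0,0,0],"jaw":62},
    {"slide":[11,0,0.5],"twist":[0,0,0],"jaw":62},
    {"slide":[11,0,0.5],"twist":[0,0,0],"jaw":62},
    {"slide":[11,0,0.5],"twist":[0,0,0],"jaw":62},
    {"slide":[11,0,0.5],"twist":[0,0,0],"jaw":62},
  ],
)

```text
time_s: 10.85
tcp_pos: [501.1, 57.5, 153.8]
eef_rot: [[0.066, -0.864, 0.498], [-0.998, -0.054, 0.039], [-0.007, -0.5, -0.866]]
force: [0.1, 0.8, 0.9]
finger_gap: 52.8
```

jog_arm(
  series=[
    {"slide":[10,0,0.5],"twist":[0,0,0],"jaw":62},
    {"slide":[0,0,0],"twist":[0,0,0],"jaw":62},
  ],
)

```text
time_s: 11.05
tcp_pos: [503.2, 45.7, 152.2]
eef_rot: [[0.064, -0.865, 0.499], [-0.998, -0.052, 0.038], [-0.007, -0.5, -0.866]]
force: [-1.1, -0.0, 0.0]
finger_gap: 53.4
```

```bash
python3 - <<'E'
from plan import *
c=np.array([520.8,47.3,118.8])
plan(c+Rk[:,2]*44,Rk,9)
E
```

```text
t 11.05 tcp [503.2  45.7 152.2] F [-1.07 -0.05  0.03] gap 53.4 q [-12.  29. 125. 110.   9. -34.]
err mm 81.8 deg 0.5
[-0.0, 0.2, 9.1] [0.0, 0.0, -0.001]
[-0.0, 0.2, 9.1] [0.0, 0.0, -0.001]
[-0.0, 0.2, 9.1] [0.0, 0.0, -0.001]
[-0.0, 0.2, 9.1] [0.0, 0.0, -0.001]
[-0.0, 0.2, 9.1] [0.0, 0.0, -0.001]
[-0.0, 0.2, 9.1] [0.0, 0.0, -0.001]
[-0.0, 0.2, 9.1] [0.0, 0.0, -0.001]
[-0.0, 0.2, 9.1] [0.0, 0.0, -0.001]
[-0.0, 0.2, 9.1] [0.0, 0.0, -0.001]
```

jog_arm(
  series=[
    {"slide":[0,0,9],"twist":[0,0,0],"jaw":62},
    {"slide":[0,0,9],"twist":[0,0,0],"jaw":62},
    {"slide":[0,0,9],"twist":[0,0,0],"jaw":62},
    {"slide":[0,0,5],"twist":[0,0,0],"jaw":62},
  ],
)

```text
time_s: 11.45
tcp_pos: [520.7, 47.2, 123.0]
eef_rot: [[0.062, -0.864, 0.5], [-0.998, -0.051, 0.037], [-0.006, -0.502, -0.865]]
force: [-1.2, -0.4, -0.2]
finger_gap: 53.0
```

```bash
python3 - <<'E'
from plan import *
from bench import snapshot
c=np.array([520.8,47.3,118.8])
plan(c+Rk[:,2]*44,Rk,6)
for n in ("side","top"):
    s=snapshot(n); np.savez(n+"4.npz",**s)
    r=(slice(150,250),slice(300,420)) if n=="side" else (slice(120,220),slice(250,400))
    cv2.imwrite(f"pics/{n}4.png",cv2.resize(s["image"][r][...,::-1],None,fx=5,fy=5,interpolation=cv2.INTER_CUBIC))
E
```

```text
t 11.45 tcp [520.7  47.2 123. ] F [-1.24 -0.44 -0.21] gap 53.0 q [-11.  34. 124. 131.  10. -54.]
err mm 47.8 deg 0.6
[0.0, 0.4, 8.0] [-0.0, 0.0, -0.002]
[0.0, 0.3, 8.0] [-0.0, 0.0, -0.002]
[-0.0, 0.3, 8.0] [-0.0, 0.0, -0.002]
[-0.0, 0.3, 8.0] [-0.0, 0.0, -0.002]
[-0.0, 0.3, 8.0] [-0.0, 0.0, -0.002]
[-0.0, 0.3, 8.0] [-0.0, 0.0, -0.002]
```

View pics/side4.png

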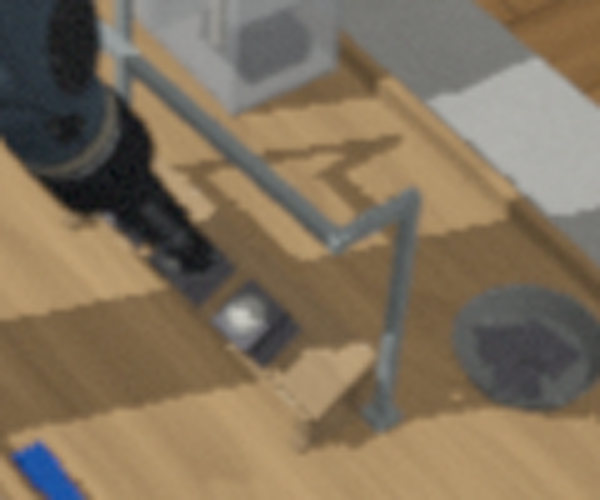

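View pics/top4.png

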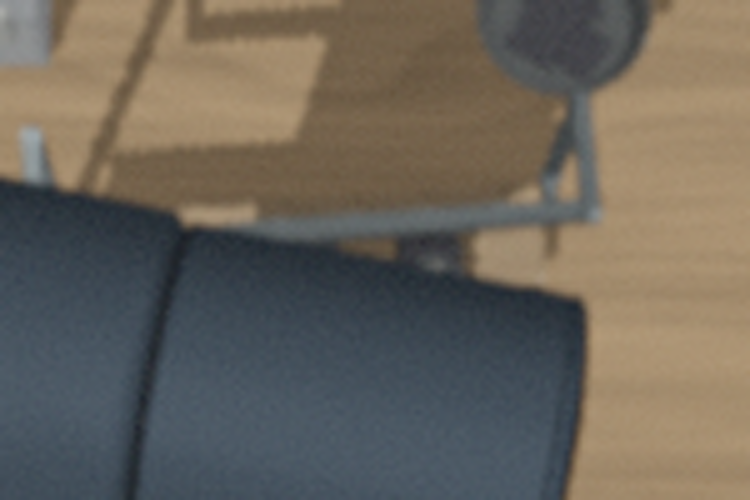

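```bash
cat > clr.py <<'E'
from h import *
import sys
def pts(s,roi):
    x0,y0,x1,y1=roi
    u,v=np.meshgrid(np.arange(x0,x1),np.arange(y0,y1)); u=u.ravel();v=v.ravel()
    p=cv2.undistortPoints(np.c_[u,v].astype(float)[:,None],s["K"],np.array([float(s["k1"]),0,0,0,0])).reshape(-1,2)
    r=s["range_z"][v,u][:,None]
    P=s["xyz"]+(np.c_[p[:,0],-p[:,1],-np.ones(len(p))]*r)@s["orientation"].T
    return P[r[:,0]>0],np.c_[u,v][r[:,0]>0],s["image"][v,u][r[:,0]>0]
A=np.array([533,192,213.]);B=np.array([552,-96,213.])
d=(B-A);L=np.linalg.norm(d);d/=L
for f in sys.argv[1:]:
    s=load(f);P,uv,c=pts(s,(150,50,450,330))
    c=c.astype(int)
    dark=(c.max(1)<110)&(c[:,2]>=c[:,0]) # bluish/dark arm
    t=np.clip((P-A)@d,0,L); D=np.linalg.norm(P-A-t[:,None]*d,axis=1)
    m=dark&(P[:,2]>150)&(D>9)
    i=np.argsort(np.where(m,D,1e9))[:8]
    for j in i: print(f,uv[j],P[j].round(0),D[j].round(0),c[j])
E
python3 clr.py top4.npz side4.npz
```

```text
top4.npz [343 164] [542. -32. 220.] 9.0 [ 93  99 101]
top4.npz [348 161] [550. -45. 222.] 9.0 [104 105 105]
top4.npz [311 164] [542.  52. 222.] 9.0 [ 97 102 101]
top4.npz [358 161] [550. -72. 222.] 9.0 [104 109 109]
top4.npz [342 162] [547. -29. 222.] 9.0 [ 99 104 105]
top4.npz [357 162] [548. -69. 222.] 9.0 [ 98 105 106]
top4.npz [326 163] [545.  13. 222.] 9.0 [ 99 103 103]
top4.npz [309 164] [542.  58. 222.] 9.0 [ 96 102 100]
side4.npz [348 182] [538.  -9. 217.] 9.0 [90 95 93]
side4.npz [345 178] [538.   9. 220.] 9.0 [100 105 104]
side4.npz [352 186] [538. -29. 216.] 10.0 [87 90 87]
side4.npz [334 169] [533.  63. 218.] 10.0 [ 97 101 100]
side4.npz [339 174] [534.  36. 217.] 10.0 [90 94 92]
side4.npz [363 196] [542. -82. 216.] 10.0 [87 90 87]
side4.npz [360 193] [541. -68. 217.] 10.0 [88 91 90]
side4.npz [357 190] [540. -53. 218.] 10.0 [91 94 93]
```

```bash
sed -i 's/c.max(1)<110/c.max(1)<85/; s/D>9/D>15/; s/213\./215./g' clr.py; python3 clr.py top4.npz side4.npz
```

```text
top4.npz [304 167] [532.  71. 230.] 17.0 [73 79 81]
top4.npz [364 145] [596. -89. 218.] 44.0 [76 81 81]
top4.npz [364 143] [600. -89. 220.] 49.0 [77 82 83]
top4.npz [364 142] [603. -89. 222.] 51.0 [78 81 81]
top4.npz [364 141] [606. -89. 221.] 54.0 [80 83 83]
top4.npz [363 145] [602. -89. 195.] 54.0 [69 74 73]
top4.npz [364 140] [609. -89. 220.] 57.0 [79 82 81]
top4.npz [363 146] [602. -90. 187.] 57.0 [66 69 71]
side4.npz [380 195] [601. -92. 196.] 53.0 [81 84 83]
side4.npz [331 187] [495.  22. 192.] 54.0 [26 25 28]
side4.npz [330 186] [494.  27. 193.] 54.0 [30 30 33]
side4.npz [380 197] [601. -93. 188.] 56.0 [81 83 81]
side4.npz [335 192] [503.  11. 175.] 58.0 [20 26 27]
side4.npz [333 191] [490.   4. 192.] 60.0 [20 22 22]
side4.npz [332 189] [487.   4. 203.] 60.0 [33 32 34]
side4.npz [336 194] [489. -15. 195.] 61.0 [25 25 28]
```

jog_arm(
  series=[
    {"slide":[0,0,7],"twist":[0,0,0],"jaw":62},
    {"slide":[0,0,7],"twist":[0,0,0],"jaw":62},
  ],
)

```text
time_s: 11.75
tcp_pos: [527.3, 48.5, 110.9]
eef_rot: [[0.063, -0.864, 0.5], [-0.998, -0.052, 0.037], [-0.006, -0.501, -0.865]]
force: [0.3, -0.3, -0.1]
finger_gap: 53.0
```

jog_arm(
  series=[
    {"slide":[0,0,5],"twist":[0,0,0],"jaw":62},
    {"slide":[0,0,5],"twist":[0,0,0],"jaw":62},
  ],
)

```text
time_s: 11.95
tcp_pos: [532.5, 49.5, 101.9]
eef_rot: [[0.064, -0.864, 0.5], [-0.998, -0.052, 0.037], [-0.006, -0.502, -0.865]]
force: [0.8, -0.2, 0.9]
finger_gap: 53.0
```

jog_arm(
  series=[
    {"slide":[0,0,6],"twist":[0,0,0],"jaw":62},
    {"slide":[0,0,6],"twist":[0,0,0],"jaw":62},
  ],
)

```text
time_s: 12.15
tcp_pos: [538.7, 50.4, 91.4]
eef_rot: [[0.064, -0.863, 0.501], [-0.998, -0.052, 0.037], [-0.006, -0.502, -0.865]]
force: [-0.1, 0.6, 0.7]
finger_gap: 52.9
```

```bash
python3 - <<'E'
from plan import *
from bench import snapshot
c=np.array([520.8,47.3,118.8])
plan(c+Rk[:,2]*44,Rk,2)
for n in ("side","top"):
    s=snapshot(n); np.savez(n+"5.npz",**s)
r=(slice(150,250),slice(300,420)); s=np.load("side5.npz")
cv2.imwrite(f"pics/side5.png",cv2.resize(s["image"][r][...,::-1],None,fx=5,fy=5,interpolation=cv2.INTER_CUBIC))
E
python3 clr.py top5.npz side5.npz
```

```text
t 12.15 tcp [538.7  50.4  91.4] F [-0.06  0.65  0.75] gap 52.9 q [-10.  39. 122. 144.  12. -67.]
err mm 11.5 deg 0.5
[1.0, 1.0, 5.6] [-0.001, 0.001, -0.004]
[0.9, 0.9, 5.6] [-0.001, 0.001, -0.004]
top5.npz [364 145] [595. -89. 220.] 43.0 [76 82 83]
top5.npz [364 143] [601. -89. 217.] 50.0 [78 83 83]
top5.npz [364 142] [602. -89. 224.] 51.0 [80 83 84]
top5.npz [364 141] [605. -89. 224.] 54.0 [78 81 82]
top5.npz [364 146] [601. -92. 190.] 55.0 [76 79 80]
top5.npz [363 145] [603. -89. 193.] 56.0 [67 72 70]
top5.npz [363 144] [605. -89. 197.] 56.0 [67 69 69]
top5.npz [364 140] [607. -88. 225.] 56.0 [84 84 84]
side5.npz [333 183] [499.  17. 212.] 46.0 [32 29 37]
side5.npz [332 182] [498.  21. 213.] 46.0 [29 28 31]
side5.npz [332 183] [495.  17. 214.] 50.0 [31 30 34]
side5.npz [331 180] [494.  21. 224.] 52.0 [26 25 30]
side5.npz [332 184] [492.  13. 214.] 52.0 [29 30 31]
side5.npz [332 186] [492.  13. 205.] 53.0 [25 21 26]
side5.npz [331 183] [491.  17. 216.] 54.0 [24 25 26]
side5.npz [331 181] [491.  17. 224.] 54.0 [28 27 31]
```

View pics/side5.png

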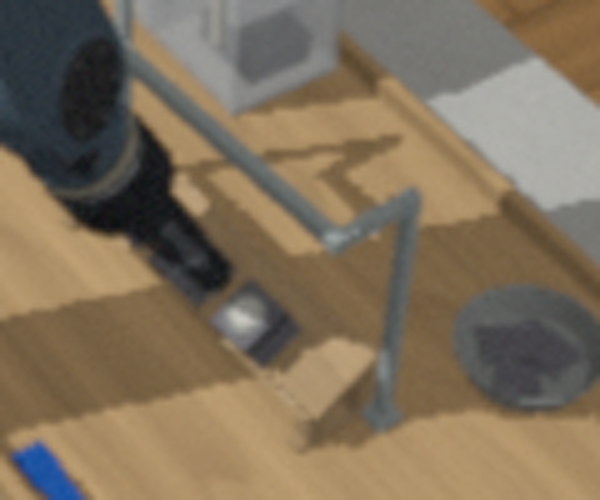

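jog_arm(
  series=[
    {"slide":[1,0.5,3],"twist":[0,0,-0.003],"jaw":62},
    {"slide":[1,0.5,3],"twist":[0,0,-0.003],"jaw":62},
    {"slide":[0.5,0,3],"twist":[0,0,0],"jaw":62},
  ],
)

```text
time_s: 12.55
tcp_pos: [542.5, 48.3, 82.7]
eef_rot: [[0.07, -0.863, 0.501], [-0.998, -0.059, 0.037], [-0.002, -0.502, -0.865]]
force: [0.1, 0.1, 0.3]
finger_gap: 53.1
```

jog_arm(
  series=[
    {"slide":[0,0,0],"twist":[0,0,0],"jaw":46},
    {"slide":[0,0,0],"twist":[0,0,0],"jaw":42},
  ],
)

```text
time_s: 12.75
tcp_pos: [542.6, 48.2, 82.5]
eef_rot: [[0.07, -0.863, 0.501], [-0.998, -0.059, 0.037], [-0.003, -0.502, -0.865]]
force: [-0.8, 1.6, 3.3]
finger_gap: 36.2
```

jog_arm(
  series=[
    {"slide":[0,0,0],"twist":[0,0,0],"jaw":30},
    {"slide":[0,0,0],"twist":[0,0,0],"jaw":0},
    {"slide":[0,0,0],"twist":[0,0,0],"jaw":0},
  ],
)

```text
time_s: 13.05
tcp_pos: [542.5, 48.2, 82.6]
eef_rot: [[0.07, -0.863, 0.501], [-0.998, -0.059, 0.037], [-0.002, -0.502, -0.865]]
force: [-0.1, 0.6, -1.3]
finger_gap: 35.4
```

jog_arm(
  series=[
    {"slide":[0,0,-4],"twist":[0,0,0],"jaw":0},
    {"slide":[0,0,-8],"twist":[0,0,0],"jaw":0},
    {"slide":[0,0,-10],"twist":[0,0,0],"jaw":0},
    {"slide":[0,0,-12],"twist":[0,0,0],"jaw":0},
  ],
)

```text
time_s: 13.45
tcp_pos: [524.6, 46.6, 111.7]
eef_rot: [[0.069, -0.865, 0.498], [-0.998, -0.058, 0.037], [-0.003, -0.499, -0.867]]
force: [0.4, 0.9, -1.5]
finger_gap: 35.5
```

```bash
python3 - <<'E'
from plan import *
from bench import snapshot
s=snapshot("side"); np.savez("side6.npz",**s)
r=(slice(150,250),slice(300,420))
cv2.imwrite(f"pics/side6.png",cv2.resize(s["image"][r][...,::-1],None,fx=5,fy=5,interpolation=cv2.INTER_CUBIC))
c=np.array([520.8,47.3,118.8])
plan(c-Rk[:,2]*70,Rk,6)
E
```

```text
t 13.5 tcp [523.6  46.7 112.9] F [-1.06 -0.32 -0.88] gap 35.2 q [-11.  35. 124. 136.  11. -60.]
err mm 76.5 deg 0.1
[-0.1, -0.1, -12.8] [0.0, 0.0, -0.0]
[-0.1, -0.1, -12.8] [0.0, 0.0, -0.0]
[-0.1, -0.1, -12.8] [0.0, 0.0, -0.0]
[-0.1, -0.1, -12.8] [0.0, 0.0, -0.0]
[-0.1, -0.1, -12.8] [0.0, 0.0, -0.0]
[-0.1, -0.1, -12.8] [0.0, 0.0, -0.0]
```

View pics/side6.png

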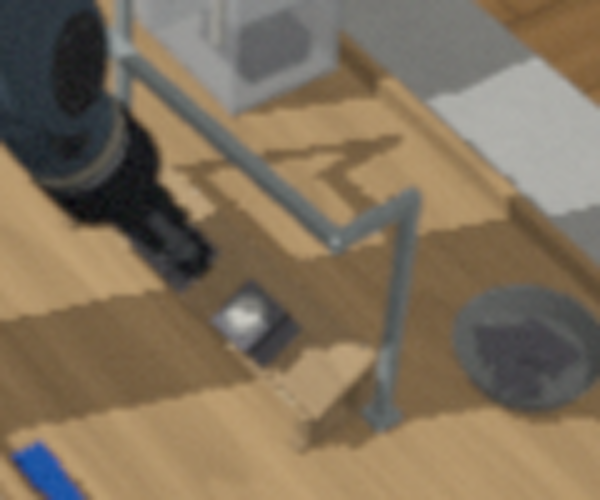

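jog_arm(
  series=[
    {"slide":[0,0,-13],"twist":[0,0,0],"jaw":0},
    {"slide":[0,0,-16],"twist":[0,0,0],"jaw":0},
    {"slide":[0,0,-16],"twist":[0,0,0],"jaw":0},
    {"slide":[0,0,-16],"twist":[0,0,0],"jaw":0},
    {"slide":[0,0,-16],"twist":[0,0,0],"jaw":0},
  ],
)

```text
time_s: 14.0
tcp_pos: [485.0, 44.1, 177.1]
eef_rot: [[0.068, -0.866, 0.495], [-0.998, -0.057, 0.037], [-0.004, -0.497, -0.868]]
force: [0.8, 0.3, -0.9]
finger_gap: 35.3
```

```bash
python3 - <<'E'
from plan import *
plan(np.array([430,-60,240]),frame(4,20),5)
E
```

```text
t 14.0 tcp [485.   44.1 177.1] F [ 0.78  0.33 -0.9 ] gap 35.3 q [-13.  24. 126.  86.   8. -10.]
err mm 133.5 deg 9.8
[20.0, 4.5, -17.1] [-0.034, 0.001, -0.001]
[20.0, 5.1, -17.0] [-0.034, 0.001, -0.001]
[20.0, 5.7, -16.8] [-0.034, 0.001, -0.001]
[20.0, 6.2, -16.6] [-0.034, 0.001, -0.001]
[20.0, 6.8, -16.3] [-0.034, 0.001, -0.001]
```

jog_arm(
  series=[
    {"slide":[20,5,-17],"twist":[-0.034,0,0],"jaw":0},
    {"slide":[20,5,-17],"twist":[-0.034,0,0],"jaw":0},
    {"slide":[20,6,-17],"twist":[-0.034,0,0],"jaw":0},
    {"slide":[20,6,-17],"twist":[-0.034,0,0],"jaw":0},
    {"slide":[20,7,-16],"twist":[-0.034,0,0],"jaw":0},
  ],
)

```text
time_s: 14.5
tcp_pos: [440.8, -31.3, 223.5]
eef_rot: [[0.082, -0.921, 0.381], [-0.997, -0.069, 0.047], [-0.017, -0.383, -0.923]]
force: [0.2, 1.2, -1.6]
finger_gap: 35.1
```

```bash
python3 - <<'E'
from plan import *
plan(np.array([507.4,-272.6,190]),frame(-4.3,0),9)
E
```

```text
t 14.5 tcp [440.8 -31.3 223.5] F [ 0.2   1.16 -1.55] gap 35.1 q [-26.  15. 124.  30.  25.  34.]
err mm 252.6 deg 24.2
[27.4, -3.5, 5.0] [-0.043, 0.005, 0.017]
[27.3, -4.2, 5.0] [-0.043, 0.005, 0.017]
[27.2, -4.9, 4.9] [-0.043, 0.005, 0.017]
[27.1, -5.6, 4.8] [-0.043, 0.005, 0.017]
[27.0, -6.2, 4.7] [-0.043, 0.005, 0.017]
[26.8, -6.9, 4.6] [-0.043, 0.005, 0.017]
[26.7, -7.5, 4.4] [-0.043, 0.005, 0.017]
[26.5, -8.2, 4.2] [-0.043, 0.005, 0.017]
[26.4, -8.8, 4.0] [-0.043, 0.005, 0.017]
```

jog_arm(
  series=[
    {"slide":[27,-3,5],"twist":[-0.043,0.005,0.017],"jaw":0},
    {"slide":[27,-4,5],"twist":[-0.043,0.005,0.017],"jaw":0},
    {"slide":[27,-5,5],"twist":[-0.043,0.005,0.017],"jaw":0},
    {"slide":[27,-5,5],"twist":[-0.043,0.005,0.017],"jaw":0},
    {"slide":[27,-6,5],"twist":[-0.043,0.005,0.017],"jaw":0},
  ],
)

```text
time_s: 15.0
tcp_pos: [471.1, -166.8, 204.4]
eef_rot: [[-0.01, -0.986, 0.164], [-1.0, 0.013, 0.018], [-0.02, -0.163, -0.986]]
force: [0.5, 0.2, -1.1]
finger_gap: 34.7
```

jog_arm(
  series=[
    {"slide":[27,-7,4],"twist":[-0.043,0.005,0.017],"jaw":0},
    {"slide":[27,-8,4],"twist":[-0.043,0.005,0.017],"jaw":0},
    {"slide":[26,-8,4],"twist":[-0.043,0.005,0.017],"jaw":0},
  ],
)

```text
time_s: 15.3
tcp_pos: [492.0, -249.3, 192.4]
eef_rot: [[-0.064, -0.998, 0.026], [-0.998, 0.065, 0.012], [-0.013, -0.026, -1.0]]
force: [0.5, 0.7, -1.4]
finger_gap: 35.4
```

```bash
python3 - <<'E'
from plan import *
plan(np.array([507.4,-272.6,150]),frame(-4.3,0),4)
E
```

```text
t 15.3 tcp [ 492.  -249.3  192.4] F [ 0.49  0.74 -1.36] gap 35.4 q [-39.  29.  97.   2.  53.  53.]
err mm 50.7 deg 1.8
[5.7, -3.9, 10.6] [-0.006, 0.003, 0.003]
[5.7, -4.0, 10.6] [-0.006, 0.003, 0.003]
[5.6, -4.1, 10.6] [-0.006, 0.003, 0.003]
[5.6, -4.2, 10.6] [-0.006, 0.003, 0.003]
```

jog_arm(
  series=[
    {"slide":[5.5,-4,10],"twist":[-0.006,0.003,0.003],"jaw":0},
    {"slide":[5.5,-4,10],"twist":[-0.006,0.003,0.003],"jaw":0},
    {"slide":[5.5,-4,10],"twist":[-0.006,0.003,0.003],"jaw":0},
    {"slide":[5.5,-4,10],"twist":[-0.006,0.003,0.003],"jaw":0},
    {"slide":[0,0,0],"twist":[0,0,0],"jaw":0},
  ],
)

```text
time_s: 15.8
tcp_pos: [507.3, -272.6, 147.1]
eef_rot: [[-0.077, -0.997, -0.002], [-0.997, 0.077, 0.005], [-0.005, 0.003, -1.0]]
force: [-0.8, 0.5, -1.6]
finger_gap: 35.0
```

```bash
python3 - <<'E'
from plan import *
from bench import snapshot
plan(np.array([507.4,-272.6,100]),frame(-4.3,0),4)
for n in ("side","top"):
    s=snapshot(n); np.savez(n+"7.npz",**s)
    r=(slice(210,300),slice(350,450)) if n=="side" else (slice(140,240),slice(360,480))
    cv2.imwrite(f"pics/{n}7.png",cv2.resize(s["image"][r][...,::-1],None,fx=6,fy=6,interpolation=cv2.INTER_CUBIC))
E
```

```text
t 15.8 tcp [ 507.3 -272.6  147.1] F [-0.81  0.47 -1.62] gap 35.0 q [-39.  35.  95.   0.  51.  55.]
err mm 47.1 deg 0.4
[0.0, -0.1, 11.8] [0.001, 0.001, -0.001]
[0.0, -0.1, 11.8] [0.001, 0.001, -0.001]
[0.0, -0.1, 11.8] [0.001, 0.001, -0.001]
[0.0, -0.0, 11.8] [0.001, 0.001, -0.001]
```

View pics/side7.png

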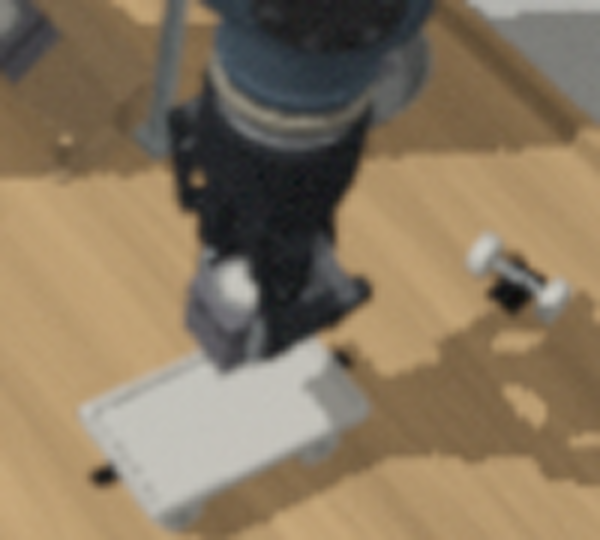

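View pics/top7.png

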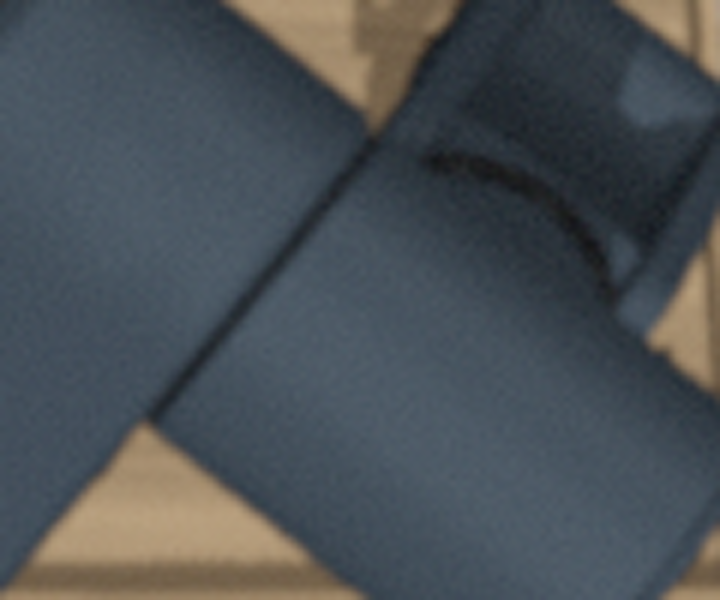

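```bash
python3 - <<'E'
from h import *
s=load("side7.npz")
r=(slice(240,285),slice(365,425))
cv2.imwrite("pics/side7z.png",cv2.resize(s["image"][r][...,::-1],None,fx=13,fy=13,interpolation=cv2.INTER_LANCZOS4))
for u,v in [(385,262),(388,257),(390,255),(392,259),(387,268),(390,270),(383,260),(398,262),(407,258),(408,260),(395,265)]:
    print(u,v,pt(s,u,v).round(0),s["image"][v,u])
c=np.array([507.3,-272.6,147.1])
for n,P in dict(tip=c-[0,0,22],mid=c-[0,0,13],keytop=c+[0,0,10],base=c-[0,0,33]).items(): print(n,proj(s,P).round(1))
for dx in(-20,20):
  for dy in(-18,18):
    for dz in (7,-33): print(dx,dy,dz,proj(s,c+[dx,dy,dz]).round(1))
E
```

```text
385 262 [ 481. -277.  151.] [ 96  95 100]
388 257 [ 497. -269.  154.] [195 193 186]
390 255 [ 486. -286.  191.] [166 164 159]
392 259 [ 490. -292.  176.] [146 145 140]
387 268 [ 478. -292.  142.] [83 81 85]
390 270 [ 491. -292.  122.] [106 106 103]
383 260 [ 478. -271.  156.] [78 77 83]
398 262 [ 498. -309.  176.] [32 36 42]
407 258 [ 500. -335.  223.] [85 87 91]
408 260 [ 499. -340.  221.] [62 66 67]
395 265 [ 494. -304.  158.] [34 36 37]
tip [390.3 262.1]
mid [390.7 260.3]
keytop [391.6 255.6]
base [389.9 264.3]
-20 -18 7 [390.  263.7]
-20 -18 -33 [388.4 271.8]
-20 18 7 [382. 255.]
-20 18 -33 [380.7 263.1]
20 -18 7 [401.  257.4]
20 -18 -33 [399.2 265.6]
20 18 7 [393.  248.9]
20 18 -33 [391.4 257.1]
```

View pics/side7z.png

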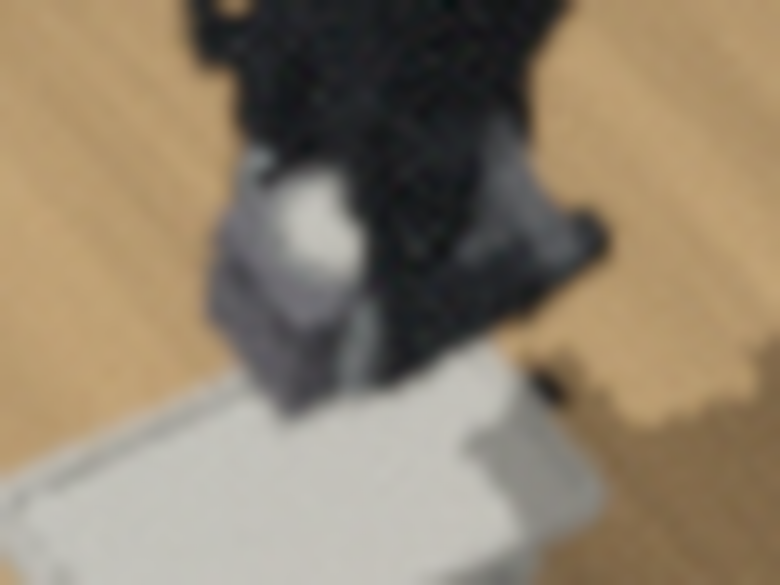

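Zoomed side view: switch hangs upright in the jaws (front top corner at (300,325), bottom (290,415), key sunk), over the wagon. Lowering.

jog_arm(
  series=[
    {"slide":[0,0,14],"twist":[0,0,0],"jaw":0},
    {"slide":[0,0,14],"twist":[0.001,0.004,-0.003],"jaw":0},
    {"slide":[0,0,12],"twist":[0,0,0],"jaw":0},
    {"slide":[0,0,8],"twist":[0,0,0],"jaw":0},
    {"slide":[0,0,5],"twist":[0,0,0],"jaw":0},
  ],
)

```text
time_s: 16.4
tcp_pos: [507.3, -270.9, 93.6]
eef_rot: [[-0.073, -0.997, 0.002], [-0.997, 0.073, -0.001], [0.001, -0.002, -1.0]]
force: [0.2, -0.0, -0.8]
finger_gap: 35.2
```

jog_arm(
  series=[
    {"slide":[0,0,2],"twist":[0,0,0],"jaw":0},
    {"slide":[0,0,2],"twist":[0,0,0],"jaw":0},
  ],
)

```text
time_s: 16.6
tcp_pos: [507.1, -270.8, 88.7]
eef_rot: [[-0.073, -0.997, 0.001], [-0.997, 0.073, -0.0], [0.0, -0.001, -1.0]]
force: [0.2, 0.1, -0.7]
finger_gap: 35.1
```

```bash
python3 - <<'E'
from plan import *
from bench import snapshot
plan(np.array([507.4,-272.6,79]),frame(-4.3,0),4)
s=snapshot("side"); np.savez("side8.npz",**s)
r=(slice(240,295),slice(355,425))
cv2.imwrite("pics/side8.png",cv2.resize(s["image"][r][...,::-1],None,fx=11,fy=10.9,interpolation=cv2.INTER_LANCZOS4))
E
```

```text
t 16.6 tcp [ 507.1 -270.8   88.7] F [ 0.17  0.07 -0.74] gap 35.1 q [-39.  40.  97.   0.  43.  55.]
err mm 9.9 deg 0.1
[0.4, -0.1, 2.4] [-0.0, -0.0, 0.001]
[0.4, -0.1, 2.4] [-0.0, -0.0, 0.001]
[0.4, -0.1, 2.4] [-0.0, -0.0, 0.001]
[0.4, -0.1, 2.4] [-0.0, -0.0, 0.001]
```

View pics/side8.png

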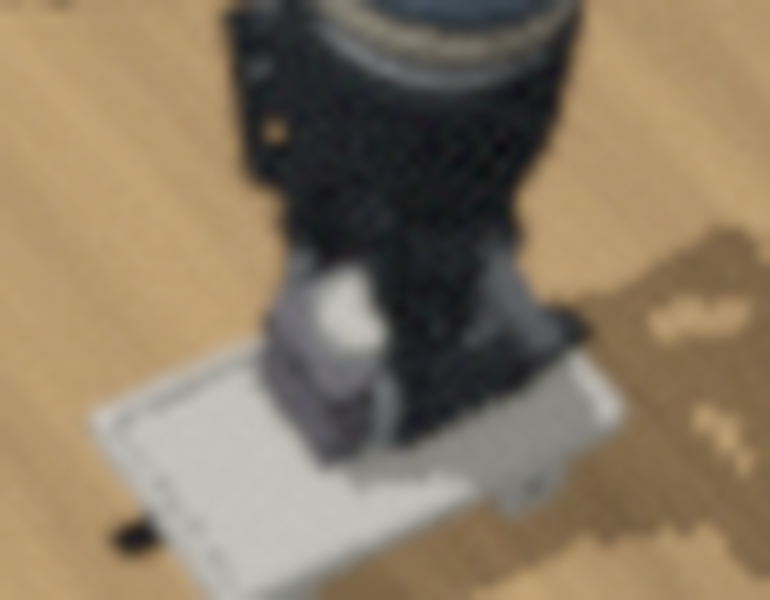

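jog_arm(
  series=[
    {"slide":[0.4,0,2],"twist":[0,0,0],"jaw":0},
    {"slide":[0.4,0,2],"twist":[0,0,0],"jaw":0},
    {"slide":[0.4,0,1],"twist":[0,0,0],"jaw":0},
  ],
)

```text
time_s: 16.95
tcp_pos: [507.5, -272.5, 84.0]
eef_rot: [[-0.073, -0.997, 0.002], [-0.997, 0.073, -0.001], [0.001, -0.002, -1.0]]
force: [0.6, 0.3, -1.7]
finger_gap: 35.5
```

jog_arm(
  series=[
    {"slide":[0,0,1],"twist":[0,0,0],"jaw":0},
  ],
)

```text
time_s: 17.05
tcp_pos: [507.6, -272.7, 83.2]
eef_rot: [[-0.073, -0.997, 0.003], [-0.997, 0.073, -0.002], [0.001, -0.003, -1.0]]
force: [1.3, -0.4, -0.4]
finger_gap: 35.1
```

jog_arm(
  series=[
    {"slide":[0,0,1],"twist":[0,0,0],"jaw":0},
  ],
)

```text
time_s: 17.15
tcp_pos: [507.7, -272.8, 82.2]
eef_rot: [[-0.073, -0.997, 0.003], [-0.997, 0.073, -0.002], [0.002, -0.003, -1.0]]
force: [-0.3, 0.0, -1.2]
finger_gap: 35.3
```

jog_arm(
  series=[
    {"slide":[0,0,0.7],"twist":[0,0,0],"jaw":0},
  ],
)

```text
time_s: 17.25
tcp_pos: [507.7, -272.8, 81.5]
eef_rot: [[-0.073, -0.997, 0.003], [-0.997, 0.073, -0.002], [0.002, -0.003, -1.0]]
force: [0.4, 0.6, -1.1]
finger_gap: 35.2
```

jog_arm(
  series=[
    {"slide":[0,0,0.7],"twist":[0,0,0],"jaw":0},
  ],
)

```text
time_s: 17.35
tcp_pos: [507.8, -272.8, 80.8]
eef_rot: [[-0.073, -0.997, 0.003], [-0.997, 0.073, -0.002], [0.002, -0.003, -1.0]]
force: [0.4, 0.8, -1.1]
finger_gap: 35.0
```

jog_arm(
  series=[
    {"slide":[0,0,0.7],"twist":[0,0,0],"jaw":0},
  ],
)

```text
time_s: 17.45
tcp_pos: [507.8, -272.8, 80.1]
eef_rot: [[-0.073, -0.997, 0.003], [-0.997, 0.073, -0.002], [0.002, -0.003, -1.0]]
force: [-0.6, -0.1, -1.1]
finger_gap: 35.0
```

jog_arm(
  series=[
    {"slide":[0,0,0.6],"twist":[0,0,0],"jaw":0},
  ],
)

```text
time_s: 17.55
tcp_pos: [507.8, -272.8, 79.4]
eef_rot: [[-0.073, -0.997, 0.003], [-0.997, 0.073, -0.002], [0.002, -0.003, -1.0]]
force: [1.3, -0.6, -0.5]
finger_gap: 35.4
```

jog_arm(
  series=[
    {"slide":[0,0,0.6],"twist":[0,0,0],"jaw":0},
  ],
)

```text
time_s: 17.65
tcp_pos: [507.8, -272.8, 78.7]
eef_rot: [[-0.073, -0.997, 0.003], [-0.997, 0.073, -0.002], [0.002, -0.003, -1.0]]
force: [-0.5, 0.0, -1.7]
finger_gap: 35.2
```

jog_arm(
  series=[
    {"slide":[0,0,0.6],"twist":[0,0,0],"jaw":0},
  ],
)

```text
time_s: 17.75
tcp_pos: [507.8, -272.8, 78.1]
eef_rot: [[-0.073, -0.997, 0.003], [-0.997, 0.073, -0.002], [0.002, -0.003, -1.0]]
force: [0.4, -0.5, -1.2]
finger_gap: 35.3
```

jog_arm(
  series=[
    {"slide":[0,0,0.6],"twist":[0,0,0],"jaw":0},
  ],
)

```text
time_s: 17.85
tcp_pos: [507.8, -272.8, 77.4]
eef_rot: [[-0.073, -0.997, 0.003], [-0.997, 0.073, -0.002], [0.002, -0.003, -1.0]]
force: [-0.0, 0.6, -1.7]
finger_gap: 35.3
```

jog_arm(
  series=[
    {"slide":[0,0,0.5],"twist":[0,0,0],"jaw":0},
  ],
)

```text
time_s: 17.95
tcp_pos: [507.8, -272.8, 77.0]
eef_rot: [[-0.073, -0.997, 0.003], [-0.997, 0.073, -0.002], [0.002, -0.003, -1.0]]
force: [-0.3, 0.0, 3.7]
finger_gap: 35.6
```

jog_arm(
  series=[
    {"slide":[0,0,0.5],"twist":[0,0,0],"jaw":0},
  ],
)

```text
time_s: 18.05
tcp_pos: [507.8, -272.8, 76.9]
eef_rot: [[-0.073, -0.997, 0.003], [-0.997, 0.073, -0.002], [0.002, -0.003, -1.0]]
force: [-1.7, 0.3, 6.6]
finger_gap: 35.2
```

jog_arm(
  series=[
    {"slide":[0,0,0.5],"twist":[0,0,0],"jaw":0},
  ],
)

```text
time_s: 18.15
tcp_pos: [507.8, -272.8, 77.0]
eef_rot: [[-0.073, -0.997, 0.003], [-0.997, 0.073, -0.002], [0.002, -0.003, -1.0]]
force: [-1.2, 0.7, 3.8]
finger_gap: 35.5
```

jog_arm(
  series=[
    {"slide":[0,0,0.5],"twist":[0,0,0],"jaw":0},
  ],
)

```text
time_s: 18.25
tcp_pos: [507.8, -272.8, 77.0]
eef_rot: [[-0.073, -0.997, 0.003], [-0.997, 0.073, -0.002], [0.002, -0.004, -1.0]]
force: [-0.6, 1.6, 3.8]
finger_gap: 35.3
```

jog_arm(
  series=[
    {"slide":[0,0,0.8],"twist":[0,0,0],"jaw":0},
    {"slide":[0,0,0.8],"twist":[0,0,0],"jaw":0},
  ],
)

```text
time_s: 18.45
tcp_pos: [507.8, -272.8, 76.9]
eef_rot: [[-0.073, -0.997, 0.004], [-0.997, 0.073, -0.002], [0.002, -0.004, -1.0]]
force: [-1.6, 0.9, 8.1]
finger_gap: 35.0
```

```bash
python3 - <<'E'
from plan import *
from bench import snapshot
s=snapshot("side"); np.savez("side9.npz",**s)
r=(slice(240,295),slice(355,425))
cv2.imwrite("pics/side9.png",cv2.resize(s["image"][r][...,::-1],None,fx=11,fy=10.9,interpolation=cv2.INTER_LANCZOS4))
print(state()["force"])
E
```

```text
[-1.22688257  1.11272627  7.92266777]
```

View pics/side9.png

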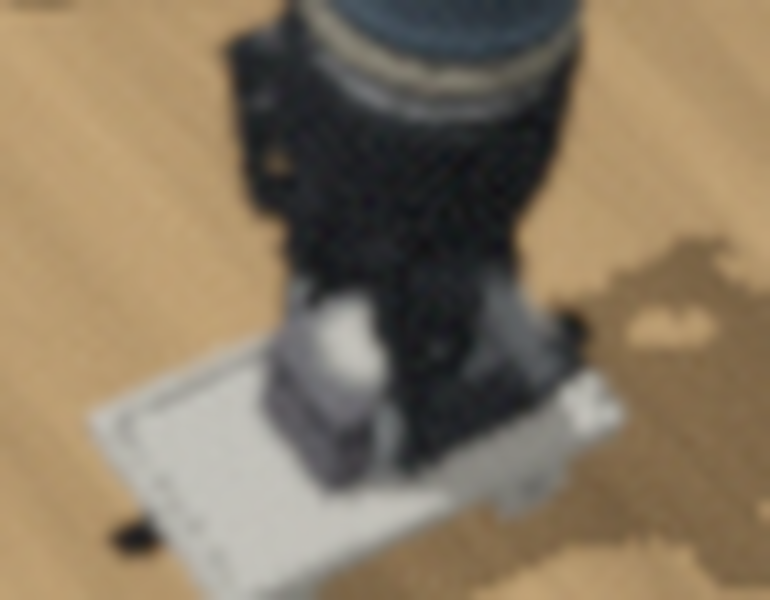

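Standing on the bed inside the rim (base front corner (335,488), rim edge there at about v=550). Unload, then release gently.

jog_arm(
  series=[
    {"slide":[0,0,0],"twist":[0,0,0],"jaw":0},
    {"slide":[0,0,0],"twist":[0,0,0],"jaw":0},
    {"slide":[0,0,0],"twist":[0,0,0],"jaw":43},
    {"slide":[0,0,0],"twist":[0,0,0],"jaw":46},
    {"slide":[0,0,0],"twist":[0,0,0],"jaw":54},
  ],
)

```text
time_s: 19.0
tcp_pos: [508.2, -273.1, 76.3]
eef_rot: [[-0.073, -0.997, 0.005], [-0.997, 0.073, -0.003], [0.003, -0.005, -1.0]]
force: [0.6, 0.6, 0.3]
finger_gap: 46.2
```

jog_arm(
  series=[
    {"slide":[0,0,0],"twist":[0,0,0],"jaw":54},
    {"slide":[0,0,-5],"twist":[0,0,0],"jaw":54},
    {"slide":[0,0,-10],"twist":[0,0,0],"jaw":54},
    {"slide":[0,0,-20],"twist":[0,0,0],"jaw":54},
    {"slide":[0,0,-30],"twist":[0,0,0],"jaw":54},
  ],
)

```text
time_s: 19.5
tcp_pos: [505.8, -271.3, 140.3]
eef_rot: [[-0.073, -0.997, -0.003], [-0.997, 0.073, 0.003], [-0.002, 0.003, -1.0]]
force: [0.4, -0.2, 0.2]
finger_gap: 46.2
```

jog_arm(
  series=[
    {"slide":[0,0,-40],"twist":[0,0,0],"jaw":54},
    {"slide":[0,0,-40],"twist":[0,0,0],"jaw":54},
    {"slide":[30,25,-20],"twist":[0,0,0],"jaw":54},
    {"slide":[30,25,0],"twist":[0,0,0],"jaw":54},
    {"slide":[30,25,0],"twist":[0,0,0],"jaw":54},
  ],
)

```text
time_s: 20.0
tcp_pos: [427.8, -356.2, 254.1]
eef_rot: [[-0.063, -0.998, 0.009], [-0.998, 0.063, -0.008], [0.008, -0.01, -1.0]]
force: [-0.4, -0.0, -0.1]
finger_gap: 45.9
```

jog_arm(
  series=[
    {"slide":[30,25,0],"twist":[0,0,0],"jaw":54},
    {"slide":[30,25,0],"twist":[0,0,0],"jaw":54},
    {"slide":[30,25,0],"twist":[0,0,0],"jaw":54},
    {"slide":[30,25,0],"twist":[0,0,0],"jaw":54},
    {"slide":[0,0,0],"twist":[0,0,0],"jaw":54},
  ],
)

```text
time_s: 20.5
tcp_pos: [313.3, -477.4, 261.1]
eef_rot: [[-0.067, -0.998, 0.013], [-0.998, 0.067, -0.019], [0.018, -0.015, -1.0]]
force: [0.2, -0.2, -0.4]
finger_gap: 46.2
```

```bash
python3 - <<'E'
from plan import *
from bench import snapshot
for n in ("side","top"):
    s=snapshot(n); np.savez(n+"10.npz",**s)
    cv2.imwrite(f"pics/{n}10.png",s["image"][...,::-1])
    r=(slice(235,295),slice(345,425)) if n=="side" else (slice(140,220),slice(260,450))
    f=10 if n=="side" else 4.2
    cv2.imwrite(f"pics/{n}10z.png",cv2.resize(s["image"][r][...,::-1],None,fx=f,fy=f,interpolation=cv2.INTER_LANCZOS4))
st=state();print(st["time_s"],st["tcp_pos"],st["force"])
E
```

```text
20.6 [ 315.60295846 -473.8385144   260.5741876 ] [ 1.0610087   0.99247582 -0.04879561]
```

View pics/side10z.png

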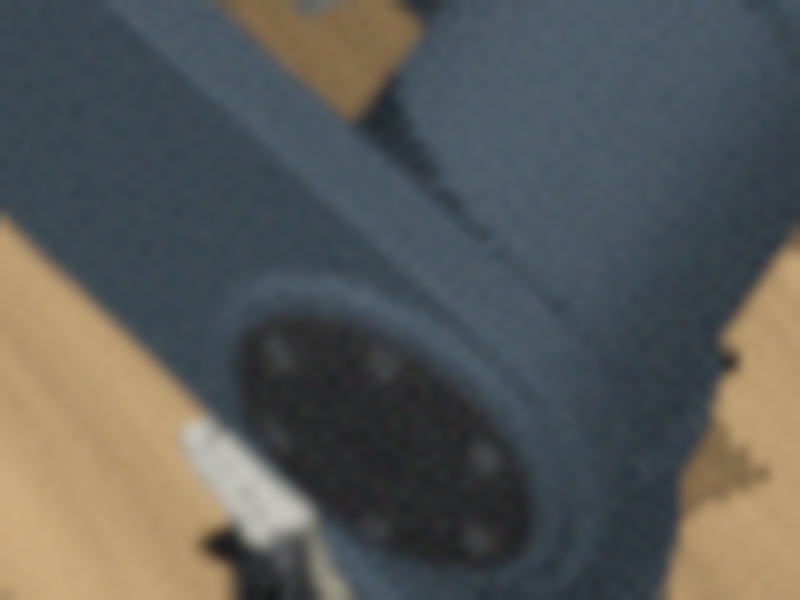

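View pics/top10z.png

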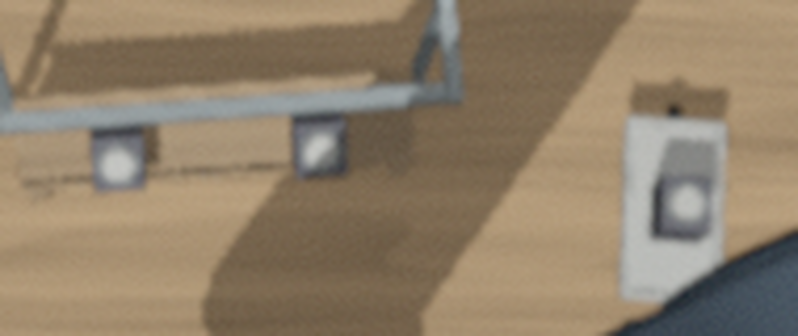

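```bash
python3 - <<'E'
from h import *
s=load("top10.npz"); hsv=cv2.cvtColor(s["image"],cv2.COLOR_RGB2HSV)
g=cv2.cvtColor(s["image"],cv2.COLOR_RGB2GRAY)
p=plane(s,423.1,188.8,88.4); print("key on wagon",p.round(1),"depth z",np.median([pt(s,u,v)[2] for u in(422,423,424) for v in (188,189,190)]).round(1))
y=np.radians(-4.3);d=p[:2]-[507.4,-272.6];print("in wagon",np.cos(y)*d[0]+np.sin(y)*d[1],-np.sin(y)*d[0]+np.cos(y)*d[1])
# tilt from depth on key/block top, and bed outline top edge vs before
s0=load("top0.npz")
for n,q in (("before",s0),("after",s)):
    h=cv2.cvtColor(q["image"],cv2.COLOR_RGB2HSV)
    m=((h[...,2]>110)&(h[...,1]<40)).astype(np.uint8); k=np.zeros_like(m);k[160:218,402:445]=1;m*=k
    print(n,[(v,np.nonzero(m[v])[0][[0,-1]]) for v in (169,172,178,184,200)], [ (u,np.nonzero(m[:,u])[0][0]) for u in (412,418,424,430)])
for nm,(u,v) in dict(a=(288.1,178.6),c=(336.0,175.7)).items(): print(nm,plane(s,u,v,91).round(1))
E
python3 - <<'E'
import sys; sys.path.insert(0,'.')
import os; os.chdir('.')
from h import *
for n in ("top0","top10"):
    s=load(n+".npz"); cv2.imwrite(f"pics/cmp_{n}.png",cv2.resize(s["image"][150:215,395:450,::-1],None,fx=8,fy=8,interpolation=cv2.INTER_LANCZOS4))
a=cv2.imread("pics/cmp_top0.png");b=cv2.imread("pics/cmp_top10.png");cv2.imwrite("pics/cmp.png",cv2.resize(np.hstack([a,b]),None,fx=.85,fy=.85))
E
```

```text
key on wagon [ 503.  -273.4   88.4] depth z 87.6
in wagon -4.311188726144105 -1.1611129714724995
before [(169, array([409, 432])), (172, array([409, 432])), (178, array([409, 432])), (184, array([409, 432])), (200, array([408, 431]))] [(412, np.int64(168)), (418, np.int64(168)), (424, np.int64(169)), (430, np.int64(169))]
after [(169, array([409, 432])), (172, array([409, 432])), (178, array([408, 432])), (184, array([408, 432])), (200, array([408, 431]))] [(412, np.int64(167)), (418, np.int64(168)), (424, np.int64(168)), (430, np.int64(169))]
a [532.2 116.3  91. ]
c [540.9 -21.6  91. ]
```

View pics/cmp.png

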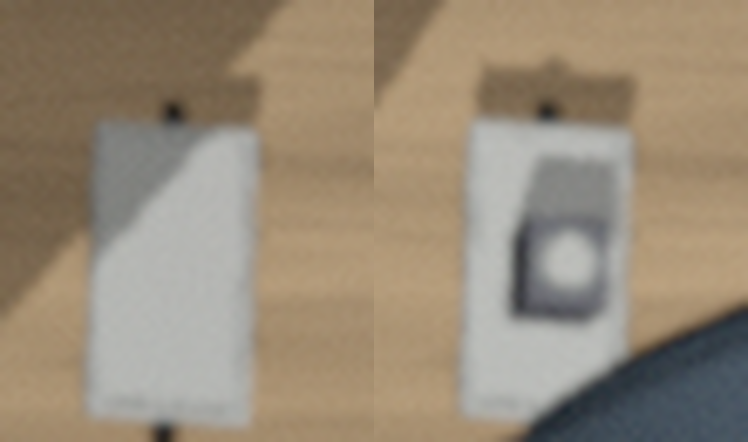

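The comparison shows the wagon in the same pixels as before. The switch stands square on the bed with its key at (423,189), about 4 mm along and 1 mm across from the bed's middle. Handing in.

```bash
python3 -c "
from bench import hand_in,state
print(state()['force']); print(hand_in())"
```

```text
[ 1.0610087   0.99247582 -0.04879561]
the job is handed in; nothing more can be done
None
```

I pressed all three keys in the rack until they clicked down. The middle switch was the stiff one, so I took it out, lowered it by hand onto the white wagon's bed, and handed in at about 20.6 s. No verdict was reported.

- **Which is stiff:** the middle key held at about 11 N before giving way. The +y key peaked at about 4.6 N and the −y key read about 2.7 N, though its first peak may have fallen between readings. All three then met the hard stop at about 17–20 N.
- **Placement:** I felt the switch touch the bed and pressed it down with about 8 N while still gripping. I then eased off, opened the jaws and withdrew.
- **Last checks on the switch and wagon (top camera):** the switch stands square inside the rim, about 4 mm along and 1 mm across from the bed's middle. Its key top is at about 88 mm, which matches a clicked-down key. The wagon's outline matches the first picture to within one pixel, about 3 mm.
- **Last checks on the rest:** the other two switches are in their places, and the arm stands clear with about 1 N or less on each force axis.
- **Not confirmed:** the side camera's final view was blocked by the arm, so uprightness after release rests on the top view. The first depth readings disagreed with the felt contact heights and bed height by 1–3 mm, so I went by touch.

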